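# Find the sledge that still grips and set it on the inclined plane

### The arm

A 7-joint arm with a two-finger parallel gripper is mounted at the origin on the work surface; the furniture and walls round the work are solid. World frame = base frame: x ahead of the robot, y to its left, z up, the work surface at z = 0. Lengths are in m, angles in rad, forces in N, time in s.
With the tool pointing down it reaches from about 0.4 to 0.875 m from the base axis. Payload 19.3 kg.
Tool frame: the origin (TCP) lies at the very end of the fingers, on their centre line; the grasp point (between the pads) lies bot.tcp_to_grasp behind it (bot.tcp_to_grasp is the distance from the TCP to the grasp point, in m); z points along the fingers, y is the direction in which the jaws open and shut (so a half turn about z gives the same grasp; the last joint's range is limited). The gripper opens to 85 mm and grips with 20 to 120 N. Pads are 22 mm wide; open, the fingers measure 114 mm over their backs; the gripper's body (76 mm by 85 mm) begins 54 mm behind the grasp point. The pads swing forward as they close: fully open they stand 13 mm farther back than shut.
Start: joints at [1.054, 0.521, -0.036, 1.599, 0.021, 1.021, -0.113], TCP at [0.27, -0.564, 0.231] pointing down, gripper open.
Joint ranges: [-2.91, 2.91], [-0.3, 2.13], [-1.5, 1.42], [0.17, 2.43], [-1.26, 4.41], [0.16, 1.93], [-2.52, 2.52]. Speed limits (rad/s): [1.89, 1.89, 2.39, 2.39, 3.01, 3.01, 3.01].

### API

Orientations are given as [roll, pitch, yaw] about the fixed x, y, z axes, in that order (R = Rz(yaw) Ry(pitch) Rx(roll)).
In Python, from workcell import bot gives the robot as it stands.
- The arm moves only by the tool servo_tool, never from a script. Its argument "targets" is a list of rows, each a list of 2 entries, a list of its own where there are three numbers: the shift along the tool's x, y, z in units of 0.05 m (1.0 is 0.05 m), then the turn about the tool's z in units of 5 degrees (1.0 is 5 degrees). A call has 1 to 12 rows; each row shifts and turns the commanded pose from where the row before left it, along the tool's axes as they then stand; what a row does not reach is not made up. A row lasts 1/8 s, in which the tool goes at most 62.5 mm and 10.7 degrees, less where a joint would pass 70% of its speed; a pose out of reach is approached as far as the arm can. A call with a number of a shift or a turn outside -1 to 1 is refused whole. A call with a gripper value outside its range is refused whole. "gripper" is the opening, from -1 (shut) to 1 (fully open), so that 0 is half open, set as the call begins (left out, the last holds). The fingers move at their own pace and stop on an object; "newtons" is the grip in N (left out, the last holds). Time passes only in rows, so rows that do not move let the fingers close. It gives the time, the measured TCP pose, the force and the opening at its end, in the units of the state.
- bot.observe(): the state, without advancing time (a new reading comes with each control period).
- bot.grab_frame(name): name is "scene" or "top" or "wrist"; returns the picture (480x640x3 uint8, blue, green, red); there is no depth.
- bot.get_calibration(name): a dict with "fx", "fy", "cx", "cy" (pixels), "k1" (the pictures are not rectified: a ray, as slopes to the right and down, at radius r is drawn at 1 + k1 r^2 times it, then the intrinsics apply), "pose" (4x4, takes a point from camera to world coordinates). Camera axes: x right, y up, looking along -z (the intrinsics and any distortion apply to the point x, -y, -z); pixel columns grow to the right and rows downward; lengths in m; the calibration is good to about 2 mm. A picture is of the moment at which its call begins: read the wrist's pose just before it. get_calibration takes no time and is no camera call; for the wrist camera it gives the pose at the moment of the call.
- bot.job_done(): hands the job in, once; it reports no verdict.
The state is a dict: "clock": time; "qpos": joint angles; "qd": joint speeds; "joint_efforts": joint torques, N m; "position": TCP position; "tool_rot": TCP orientation; "force": force on the tool from outside, world axes, zero at the start; "moment": the same for the moment, N m; "grip_width": finger opening in m.
Only numpy, scipy, OpenCV 4.12 (cv2) and the standard library are available. Lean on these libraries where they do the work, as an engineer would, in place of code of your own. Each camera call takes 0.05 s, during which the arm holds its last target.

### The job

Only one of these three look-alike wooden friction sledges still has a good, grippy sole; the other two have gone slippery. Tow each of them at least 5 cm along the bench by its bow to feel the drag, then set the one that drags hardest down flat on the inclined plane, uphill of the raised start gate and pointing along the slope, and after that fold the gate down flat into the board so that the sledge holds on the slope by its own grip. Leave the other two standing on the bench and the slope as it is clamped, and do not disturb the torch, the dropper bottle or the wax jar.

Things in the scene. Friction and masses are not known exactly. Their poses are not given: they have to be found in the camera images.
- sledge_a: one of three look-alike sledges, 0.7 to 0.96 kg: wood block 120 x 54 mm, 5 to 35 mm above the bench, on a black rubber sole; steel plate on top (to 49 mm). Origin: middle of the sole's underside; z up, x along the block, tow bow at the -x end. The good sole takes about 6 to 10 N to tow, a slippery one 1 to 2.2 N; only the drag tells which it is. To carry, grip the wooden sides (54 mm apart)
- sledge_b: one of three look-alike sledges, 0.7 to 0.96 kg: wood block 120 x 54 mm, 5 to 35 mm above the bench, on a black rubber sole; steel plate on top (to 49 mm). Origin: middle of the sole's underside; z up, x along the block, tow bow at the -x end. The good sole takes about 6 to 10 N to tow, a slippery one 1 to 2.2 N; only the drag tells which it is. To carry, grip the wooden sides (54 mm apart)
- sledge_c: one of three look-alike sledges, 0.7 to 0.96 kg: wood block 120 x 54 mm, 5 to 35 mm above the bench, on a black rubber sole; steel plate on top (to 49 mm). Origin: middle of the sole's underside; z up, x along the block, tow bow at the -x end. The good sole takes about 6 to 10 N to tow, a slippery one 1 to 2.2 N; only the drag tells which it is. To carry, grip the wooden sides (54 mm apart)
- sledge_a_bow (a point): middle of the opening of this sledge's tow bow: a flat loop of 6 mm steel wire, 17 to 23 mm above the bench, sticking out 55 mm from the block's -x end. The opening is 46 mm long (x), 34 mm wide at the block and 54 mm at its front half; closed fingertips go down into it and pull on its front bar. When the pull halts, a good sole keeps 2 N or more on the tool, a slippery one hardly any
- sledge_b_bow (a point): middle of the opening of this sledge's tow bow: a flat loop of 6 mm steel wire, 17 to 23 mm above the bench, sticking out 55 mm from the block's -x end. The opening is 46 mm long (x), 34 mm wide at the block and 54 mm at its front half; closed fingertips go down into it and pull on its front bar. When the pull halts, a good sole keeps 2 N or more on the tool, a slippery one hardly any
- sledge_c_bow (a point): middle of the opening of this sledge's tow bow: a flat loop of 6 mm steel wire, 17 to 23 mm above the bench, sticking out 55 mm from the block's -x end. The opening is 46 mm long (x), 34 mm wide at the block and 54 mm at its front half; closed fingertips go down into it and pull on its front bar. When the pull halts, a good sole keeps 2 N or more on the tool, a slippery one hardly any
- deck (a joint): angle of the inclined plane's hinged wooden deck above level, clamped (0.40 to 0.48 rad); a hand's push does not move it
- ramp: base board of the inclined plane, fixed, 340 x 132 mm; origin under its middle, x axis points uphill (away from the robot). The deck is hinged at its low end, 22 mm up and 160 mm from the middle; slotted metal quadrants stand 68 mm to either side of the deck's centre line near its top end (reaching at most 75 mm above the deck), more than 60 mm uphill of deck_mid
- deck_mid (a point): point on the top face of the sloping wooden deck where the middle of the sledge is to go, halfway between two inked lines, 126 mm uphill of the gate's hinge; its x axis points up the slope, y across it, z square off the face. The deck is 120 mm wide, reaches 115 mm further uphill and is smooth here (the gate folds flush into it)
- gate (a joint): start gate, an aluminium plate 102 mm wide (across the slope), 8 mm thick, rising 54 mm off the deck: 0 = standing square off the deck (starts 0 to 0.15), 1.57 = folded downhill, flush in its recess. Stays wherever it is left; 1 to 2 N at its top moves it. It folds only downhill, so push it from its uphill side
- gate_hinge (a point): middle of the gate's hinge, 4 mm below the deck's top face, 126 mm downhill of deck_mid; the hinge runs across the slope
- gate_top (a point): middle of the gate's free edge, 58 mm from its hinge
- torch: small black torch lying behind the sledges, 88 x 33 x 34 mm; origin under its middle; leave alone
- dye_bottle: brown dropper bottle, 27 mm across, 88 mm high; origin under its middle; leave alone
- wax_jar: jar of wax pellets with a red lid, 70 mm across, 84 mm high; origin under its middle; leave alone
Things that resemble listed ones, but are neither listed nor needed, are in the scene too. Leave any purple look-alike of the sledge_c alone.

How it is judged:
By the outcome, as a careful person would: the job done as asked, in the order asked, and still so for the second after the job is handed in, with the robot touching nothing.
It also fails if it takes over 72 s, if anything falls off the work surface, if the arm or the gripper's body presses on something with over 40 N, if the wrist force passes 120 N, or if a joint passes its speed limit or range.

## Working session

There is one attempt and no reset: what is moved stays moved. The work goes in short steps, Python scripts to look and compute and a tool call to move; the robot and the scene stay as the last step left them, time stands still between calls to the robot, and variables do not carry over. Pictures are saved under pics/ and viewed, and the job is handed in when it is done.

Besides the shell and the picture viewer there is one more tool, called after "Call:" by a JSON object that holds its "method" and its "body", one argument or row to a line. servo_tool: Moves the arm, as the interface text tells. Its arguments: {"type":"object","properties":{"targets":{"type":"array","items":{"type":"array"}},"gripper":{"type":"number"},"newtons":{"type":"number"}},"required":["targets"]}

```bash
ls; mkdir -p pics; python3 - <<'E'
from workcell import bot
import cv2,json
s=bot.observe();print(s, bot.tcp_to_grasp)
for n in ["scene","top","wrist"]:
    c=bot.get_calibration(n);print(n,c)
    cv2.imwrite(f"pics/{n}0.png",bot.grab_frame(n))
E
```

```text
pics
{'clock': 0.0, 'qpos': array([ 1.05377953,  0.52204834, -0.03634231,  1.60000642,  0.02121938,
        1.02108204, -0.11280941]), 'qd': array([ 1.33153466e-03, -7.95542222e-04,  1.49598296e-05, -5.65489217e-04,
       -1.16196412e-04,  1.16189915e-03,  1.01309954e-03]), 'joint_efforts': array([-1.07495322e-03, -9.27126002e+01,  1.97923064e+00, -3.69926977e+01,
        1.76764122e-02,  8.27162003e-03, -7.87523902e-06]), 'position': array([ 0.26988487, -0.56335266,  0.23070474]), 'tool_rot': array([-3.14043775e+00,  9.12378238e-05,  4.46820490e-01]), 'force': array([-0.64476974, -0.92848828, -0.615992  ]), 'moment': array([-0.00493223, -0.01790895,  0.01731138]), 'grip_width': 0.08585726669002348} 0.0187
scene {'fx': 521.8321209047202, 'fy': 521.8321209047202, 'cx': 320.74548369185794, 'cy': 236.32027481341476, 'k1': -0.0017012744506723985, 'pose': array([[-0.73677439,  0.31347119, -0.59908206, -0.18887379],
       [-0.67611114, -0.34956426,  0.64859737,  0.66864733],
       [-0.00610108,  0.88291599,  0.46949136,  0.64628082],
       [ 0.        ,  0.        ,  0.        ,  1.        ]])}
top {'fx': 597.1160751536108, 'fy': 597.1160751536108, 'cx': 323.99356165957386, 'cy': 234.89454783624072, 'k1': -0.17716184446153765, 'pose': array([[-0.00697399,  0.99684348, -0.07908498,  0.43368608],
       [-0.99991791, -0.00610164,  0.01126694, -0.07481887],
       [ 0.01074882,  0.07915706,  0.9968042 ,  1.40300682],
       [ 0.        ,  0.        ,  0.        ,  1.        ]])}
wrist {'fx': 364.3201863690399, 'fy': 364.3201863690399, 'cx': 323.126781450019, 'cy': 242.3412433996389, 'k1': -0.06564720320117816, 'pose': array([[ 0.43260151,  0.8515945 ,  0.29604515,  0.34605727],
       [-0.90158295,  0.40935223,  0.13992472, -0.52596307],
       [-0.00202762, -0.32744091,  0.94486948,  0.3737996 ],
       [ 0.        ,  0.        ,  0.        ,  1.        ]])}
```

View pics/scene0.png

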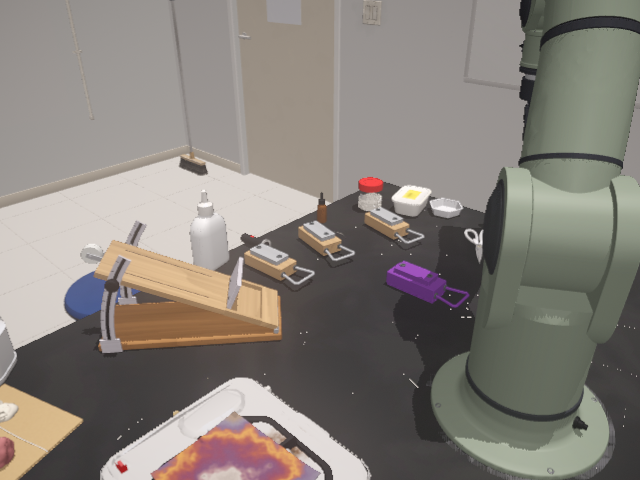

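View pics/top0.png

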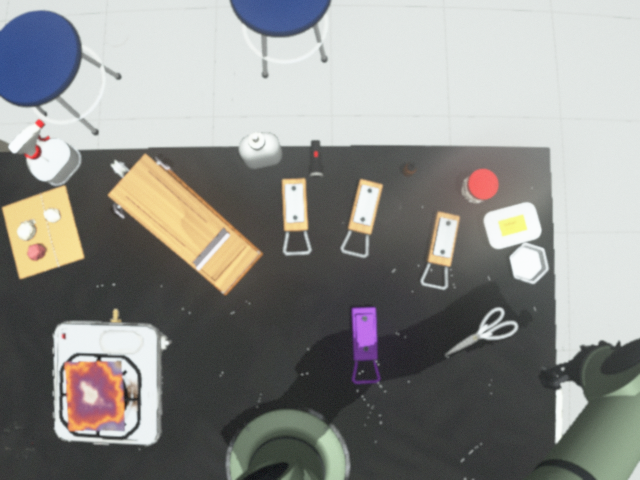

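View pics/wrist0.png

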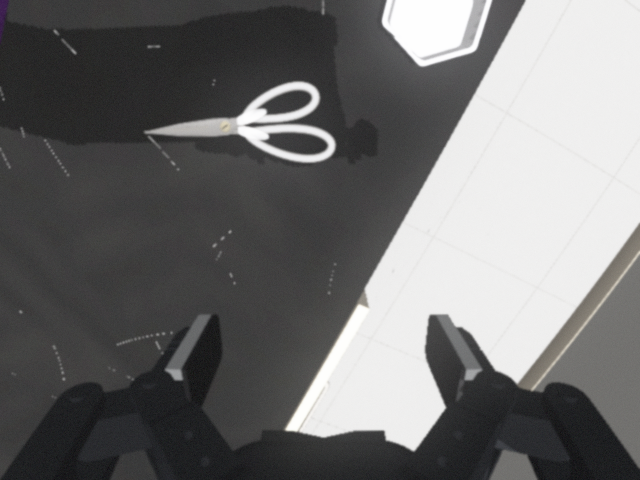

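The top view shows the three sledges at about (294,215), (363,215) and (440,250), with their bows towards the robot. The ramp is at (185,225) and runs uphill to the upper left. The gate is at about (215,250) and the purple decoy at (365,335).

Next I'll measure these points.

```bash
cat > h.py <<'E'
from workcell import bot
import numpy as np, cv2
def ray(cal,u,v):
    K=np.array([[cal['fx'],0,cal['cx']],[0,cal['fy'],cal['cy']],[0,0,1]])
    p=cv2.undistortPoints(np.array([[[u,v]]],float),K,np.array([cal['k1'],0,0,0.]))[0,0]
    T=cal['pose']; d=T[:3,:3]@np.array([p[0],-p[1],-1.]); return T[:3,3],d
def onz(cal,u,v,z):
    o,d=ray(cal,u,v); return o+d*(z-o[2])/d[2]
def proj(cal,P):
    T=cal['pose']; c=T[:3,:3].T@(np.array(P)-T[:3,3]); x,y=c[0]/-c[2],-c[1]/-c[2]
    r2=x*x+y*y; k=1+cal['k1']*r2
    return np.array([cal['fx']*x*k+cal['cx'],cal['fy']*y*k+cal['cy']])
def two(c1,p1,c2,p2):
    o1,d1=ray(c1,*p1);o2,d2=ray(c2,*p2)
    A=np.stack([d1,-d2],1);s=np.linalg.lstsq(A,o2-o1,rcond=None)[0]
    a=o1+s[0]*d1;b=o2+s[1]*d2;return (a+b)/2,np.linalg.norm(a-b)
E
python3 - <<'E'
from h import *
im=cv2.imread('pics/top0.png');c=bot.get_calibration('top')
hsv=cv2.cvtColor(im,cv2.COLOR_BGR2HSV)
m=cv2.inRange(hsv,(8,60,110),(28,255,255))
n,l,st,ce=cv2.connectedComponentsWithStats(m)
for i in range(1,n):
    if st[i,4]>100:print(i,st[i],ce[i])
# sledge: mask wood + plate by closing in ROI
for nm,(x0,y0,x1,y1) in dict(L=(275,172,315,238),M=(340,172,390,242),R=(420,205,470,268)).items():
    roi=np.zeros_like(m);roi[y0:y1,x0:x1]=m[y0:y1,x0:x1]
    k=cv2.connectedComponentsWithStats(roi)
    i=1+np.argmax(k[2][1:,4]);mm=(k[1]==i).astype(np.uint8)
    cs=max(cv2.findContours(mm,0,2)[0],key=cv2.contourArea)
    cs=cv2.convexHull(cs)
    P=np.array([onz(c,*p,0.035)[:2] for p in cs[:,0]],np.float32)
    r=cv2.minAreaRect(P);b=cv2.boxPoints(r)
    print(nm,r,np.hypot(*r[0]))
    e=b[1]-b[0];f=b[2]-b[1]
    g=e if np.hypot(*e)>np.hypot(*f) else f
    if g[0]<0:g=-g
    print(' yaw',np.arctan2(g[1],g[0]))
cv2.imwrite('pics/crA.png',cv2.resize(im[140:310,95:275],None,fx=4,fy=4,interpolation=2)[:600,:720])
cv2.imwrite('pics/crB.png',cv2.resize(im[165:295,270:470],None,fx=4,fy=4,interpolation=2))
im=cv2.imread('pics/scene0.png')
cv2.imwrite('pics/crC.png',cv2.resize(im[215:355,85:290],None,fx=3.8,fy=3.8,interpolation=2))
E
```

```text
1 [ 107  153  156  143 8811] [183.7278402  221.81523096]
3 [281 177  28  55 658] [294.73100304 205.96352584]
4 [348 178  35  57 616] [364.27597403 208.41883117]
5 [   2  185   83   94 4594] [ 43.38615586 232.00195908]
6 [427 211  33  56 589] [441.4516129  240.22580645]
9 [ 64 361  27  41 330] [ 73.45454545 375.09090909]
10 [ 67 360  58  72 787] [101.35578145 404.75476493]
L ((0.6136276721954346, -0.022419355809688568), (0.1252259612083435, 0.059280913323163986), 2.672558307647705) 0.6140370897583541
 yaw 0.04664496
M ((0.6078040599822998, -0.18574309349060059), (0.058753591030836105, 0.1247219666838646), 75.87873840332031) 0.635551942889348
 yaw -0.24646251
R ((0.5321835875511169, -0.3669818043708801), (0.058771152049303055, 0.12480560690164566), 77.95780944824219) 0.6464479991446213
 yaw -0.21017563
```

View pics/crA.png

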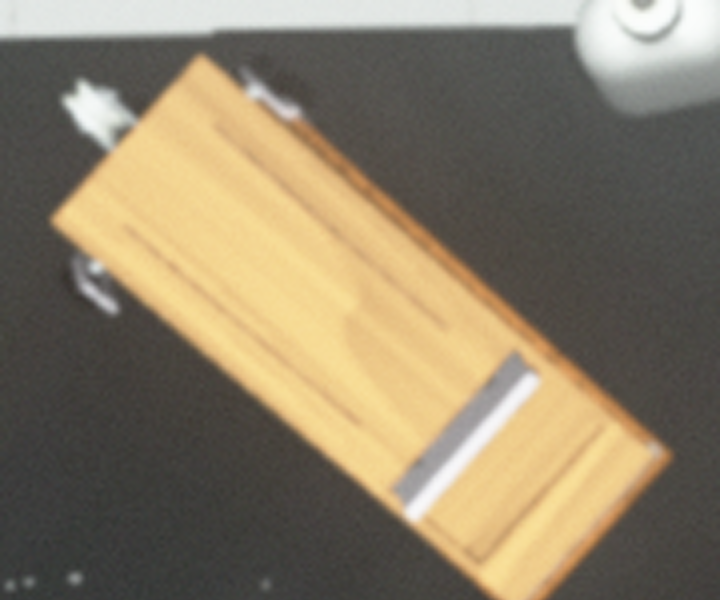

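View pics/crB.png

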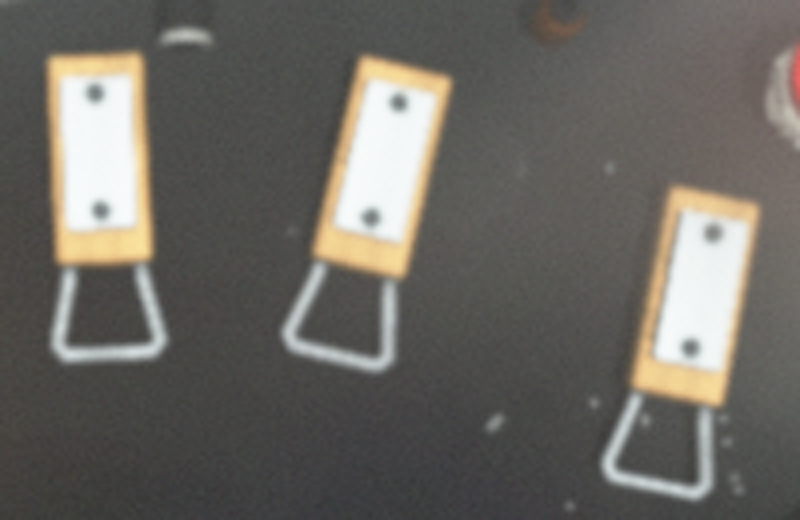

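View pics/crC.png

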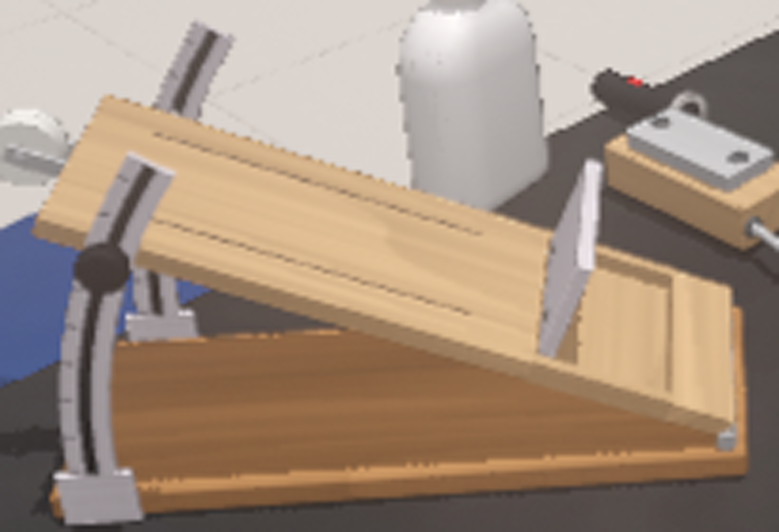

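```bash
cat >> h.py <<'E'
def plan(*wps, start=None):
    """wps: (x,y,z,yaw,nrows); prints rows in tool units"""
    s=bot.observe()
    if start is None: p=np.array(s['position']);yw=s['tool_rot'][2]
    else: p=np.array(start[:3],float);yw=start[3]
    out=[]
    for x,y,z,w,n in wps:
        g=np.array([x,y,z]);p0=p.copy();w0=yw
        dw=(w-w0+np.pi)%(2*np.pi)-np.pi
        for i in range(1,n+1):
            d=p0+(g-p0)*i/n-p
            tx=np.array([np.cos(yw),np.sin(yw),0]);ty=np.array([np.sin(yw),-np.cos(yw),0])
            u=np.round(np.array([d@tx,d@ty,-d[2]])/.05,2)
            t=np.round(-np.degrees(w0+dw*i/n-yw)/5,2)
            p=p+.05*(u[0]*tx+u[1]*ty-np.array([0,0,u[2]])); yw-=np.radians(5*t)
            assert abs(u).max()<=1 and abs(t)<=1,(u,t)
            out.append([[float(a)+0 for a in u],float(t)])
    for i in range(0,len(out),12):print(str(out[i:i+12]).replace(' ',''))
    print('end',p.round(4),round(yw,4))
E
python3 - <<'E'
from h import *
ct=bot.get_calibration('top');cs=bot.get_calibration('scene')
T=lambda u,v:(u/4+95-.375,v/4+140-.375); S=lambda u,v:(u/3.8+85-.37,v/3.8+215-.37)
for nm,t,s in [('gateT near',(405,505),(582,268)),('gateT far',(525,362),(592,163)),('top far',(202,57),(108,95)),('top near',(52,220),(37,222)),
  ('groove far low',(445,327),(480,234)),('groove near low',(362,427),(468,313)),('groove far up',(217,122),(155,133)),('groove near up',(125,227),(130,220)),('recess far low',(605,428),(671,275)),('recess near low',(478,558),(668,388)),('low far corner',(665,452),(732,287))]:
    print(nm,*two(ct,T(*t),cs,S(*s)))
# R tow
c,yw=np.array([.5322,-.367]),-.21
d=np.array([np.cos(yw),np.sin(yw)]);b=c-.088*d
print(b)
plan((b[0]+.0,b[1],.15,yw,10),(b[0],b[1],.04,yw,3))
for p in [(445,356),(365,306),(380,383)]:print(onz(ct,*p,0.02))
E
```

```text
gateT near [0.46814928 0.18569372 0.12101252] 0.005479009561989203
gateT far [0.54379367 0.11919026 0.12120846] 0.009420770597733488
top far [0.70626138 0.29006513 0.17149911] 0.0012476642775795567
top near [0.62010574 0.37094254 0.16939549] 0.0010776707553910281
groove far low [0.56899686 0.17173999 0.09076565] 0.0015439913154534077
groove near low [0.51435798 0.21883401 0.09017976] 0.0005470928185845659
groove far up [0.67344139 0.28452282 0.15938061] 0.0007114851533628753
groove near up [0.61649521 0.33296881 0.15482872] 0.005952601807035311
recess far low [0.51567642 0.08814865 0.04752107] 0.00045849779385690115
recess near low [0.44070755 0.15924086 0.04871297] 0.0031097357919085194
low far corner [0.50283344 0.05568489 0.02925851] 0.0007289100028061544
[ 0.44613328 -0.34865553]
[[[0.5,-0.24,0.16],0.75],[[0.49,-0.26,0.16],0.76],[[0.47,-0.3,0.17],0.75],[[0.45,-0.33,0.16],0.75],[[0.42,-0.36,0.16],0.75],[[0.4,-0.38,0.16],0.76],[[0.38,-0.41,0.16],0.75],[[0.34,-0.44,0.16],0.75],[[0.32,-0.45,0.17],0.75],[[0.29,-0.48,0.16],0.76],[[0.0,0.0,0.73],-0.0],[[0.0,0.0,0.73],-0.0]]
[[[0.0,0.0,0.74],-0.0]]
end [ 0.4463 -0.3487  0.0399] -0.2103
[ 0.25910495 -0.36996489  0.02      ]
[ 0.37797831 -0.18407974  0.02      ]
[ 0.19943731 -0.21743384  0.02      ]
```

Call:
{"method": "servo_tool", "body": {
  "targets": [
    [[0.5, -0.24, 0.16], 0.75],
    [[0.49, -0.26, 0.16], 0.76],
    [[0.47, -0.3, 0.17], 0.75],
    [[0.45, -0.33, 0.16], 0.75],
    [[0.42, -0.36, 0.16], 0.75],
    [[0.4, -0.38, 0.16], 0.76],
    [[0.38, -0.41, 0.16], 0.75],
    [[0.34, -0.44, 0.16], 0.75],
    [[0.32, -0.45, 0.17], 0.75],
    [[0.29, -0.48, 0.16], 0.76],
    [[0, 0, 0.5], 0],
    [[0, 0, 0.5], 0]
  ],
  "gripper": -1
}}

```text
clock: 1.65
position: [0.4467, -0.3485, 0.0996]
tool_rot: [3.142, -0.0, -0.21]
force: [-0.3, -0.3, -0.4]
grip_width: 0.0003
```

```bash
python3 - <<'E'
from h import *
s=bot.observe();print(s['clock'],s['position'],s['tool_rot'],s['force'],s['grip_width'])
cv2.imwrite("pics/w1.png",bot.grab_frame('wrist'))
E
```

```text
1.65 [ 0.44665691 -0.34847444  0.09957889] [ 3.14158082e+00 -1.22577723e-04 -2.09508029e-01] [-0.32427687 -0.31380313 -0.36309271] 0.00032486203747864566
```

View pics/w1.png

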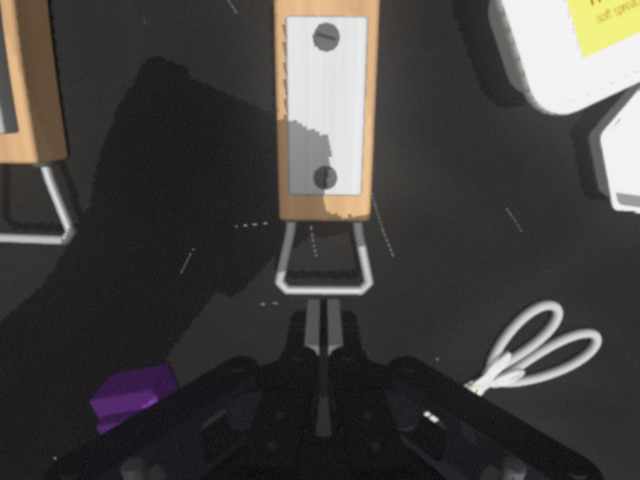

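```bash
python3 - <<'E'
from h import *
c=bot.get_calibration('wrist')
for p in [(326,222),(325,286),(324,294),(277,285),(373,285)]:print(p,onz(c,*p,0.02).round(4))
print('tcp',proj(c,[.4467,-.3485,.02]),proj(c,[.4467,-.3485,.0996]))
E
```

```text
(326, 222) [ 0.4659 -0.3527  0.02  ]
(325, 286) [ 0.4226 -0.3429  0.02  ]
(324, 294) [ 0.4169 -0.341   0.02  ]
(277, 285) [ 0.4299 -0.3117  0.02  ]
(373, 285) [ 0.4167 -0.3744  0.02  ]
tcp [325.7969573  251.37449943] [326.68044205 315.68484129]
```

The bow opening spans x from 0.423 to 0.466, and the tip is centred in it. I'll go down and tow.

Call:
{"method": "servo_tool", "body": {
  "targets": [
    [[0, 0, 0.6], 0],
    [[0, 0, 0.6], 0],
    [[0, 0, 0.6], 0],
    [[-0.1, 0, 0], 0],
    [[-0.1, 0, 0], 0],
    [[-0.1, 0, 0], 0],
    [[-0.1, 0, 0], 0],
    [[-0.1, 0, 0], 0],
    [[-0.1, 0, 0], 0]
  ]
}}

```text
clock: 2.82
position: [0.4171, -0.3428, 0.0107]
tool_rot: [3.141, -0.001, -0.21]
force: [5.2, -0.7, 3.9]
grip_width: 0.0
```

Call:
{"method": "servo_tool", "body": {
  "targets": [
    [[-0.15, 0, 0], 0],
    [[-0.15, 0, 0], 0],
    [[-0.15, 0, 0], 0]
  ]
}}

```text
clock: 3.2
position: [0.3945, -0.3379, 0.0103]
tool_rot: [3.142, -0.0, -0.21]
force: [4.3, -1.6, 3.7]
grip_width: -0.0001
```

Call:
{"method": "servo_tool", "body": {
  "targets": [
    [[-0.15, 0, 0], 0],
    [[-0.15, 0, 0], 0],
    [[-0.15, 0, 0], 0],
    [[-0.15, 0, 0], 0],
    [[-0.15, 0, 0], 0]
  ]
}}

```text
clock: 3.82
position: [0.3579, -0.33, 0.0103]
tool_rot: [3.142, 0.0, -0.21]
force: [3.7, -1.2, 4.3]
grip_width: -0.0001
```

Call:
{"method": "servo_tool", "body": {
  "targets": [
    [[0, 0, 0], 0],
    [[0, 0, 0], 0]
  ]
}}

```text
clock: 4.08
position: [0.3578, -0.3298, 0.0101]
tool_rot: [-3.141, 0.001, -0.211]
force: [-1.2, -0.5, 0.9]
grip_width: -0.0002
```

```bash
python3 - <<'E'
from h import *
c,yw=np.array([.6078,-.1857]),-.246
d=np.array([np.cos(yw),np.sin(yw)]);b=c-.088*d
p=bot.observe()['position']
plan((p[0],p[1],.1,-.21,2),(b[0],b[1],.1,yw,10))
E
```

```text
[[[0.0,0.0,-0.9],-0.0],[[0.0,0.0,-0.9],-0.01],[[0.25,-0.39,0.0],0.04],[[0.25,-0.4,0.0],0.04],[[0.26,-0.39,0.0],0.04],[[0.24,-0.39,0.0],0.05],[[0.25,-0.4,0.0],0.04],[[0.25,-0.4,0.0],0.04],[[0.24,-0.4,0.0],0.04],[[0.25,-0.39,0.0],0.04],[[0.24,-0.4,0.0],0.04],[[0.24,-0.4,0.0],0.05]]
end [ 0.5225 -0.1645  0.1001] -0.2463
```

Call:
{"method": "servo_tool", "body": {
  "targets": [
    [[0.1, 0, -0.4], 0],
    [[-0.1, 0, -1.0], 0],
    [[0, 0, -0.4], 0],
    [[0.25, -0.39, 0], 0.04],
    [[0.25, -0.4, 0], 0.04],
    [[0.26, -0.39, 0], 0.04],
    [[0.24, -0.39, 0], 0.05],
    [[0.5, -0.8, 0], 0.08],
    [[0.49, -0.79, 0], 0.08],
    [[0.48, -0.8, 0], 0.09]
  ]
}}

```text
clock: 5.32
position: [0.5237, -0.1635, 0.1001]
tool_rot: [3.141, 0.001, -0.247]
force: [0.5, 0.4, -0.3]
grip_width: 0.0001
```

```bash
python3 - <<'E'
from h import *
s=bot.observe();print(s['clock'],s['position'],s['tool_rot'],s['force'],s['grip_width'])
cv2.imwrite("pics/w2.png",bot.grab_frame('wrist'));c=bot.get_calibration('wrist')
cv2.imwrite("pics/t2.png",bot.grab_frame('top'))
p=s['position'];print(proj(c,[p[0],p[1],.02]))
E
```

```text
5.325 [ 0.52366224 -0.16350956  0.10007948] [ 3.14141093e+00  9.33677444e-04 -2.47367963e-01] [ 0.50726683  0.39824781 -0.28454111] 0.00014710039308359787
[335.12763776 256.17613627]
```

View pics/w2.png

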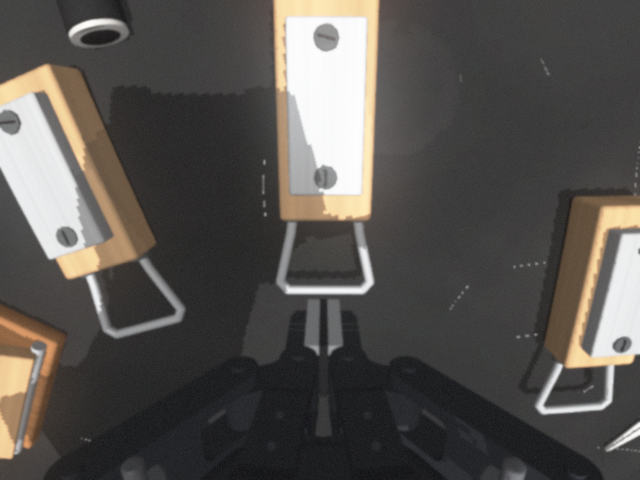

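View pics/t2.png

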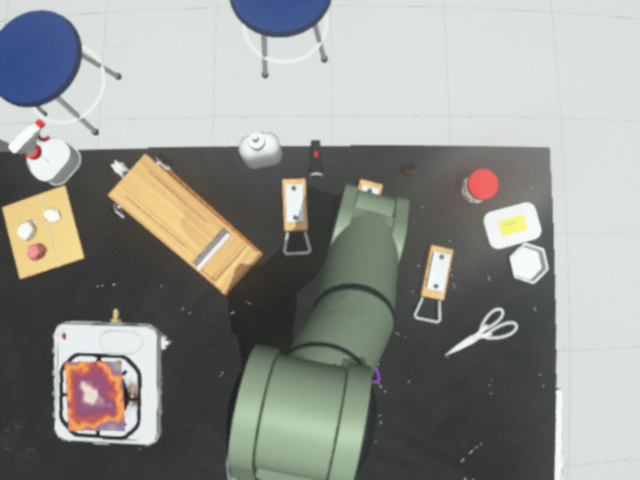

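R moved about 33 px, or 75 mm. M's bow, at (325,255), is under the tip. I'll tow M the same way.

Call:
{"method": "servo_tool", "body": {
  "targets": [
    [[0, 0, 0.6], 0],
    [[0, 0, 0.6], 0],
    [[0, 0, 0.6], 0],
    [[-0.1, 0, 0], 0],
    [[-0.1, 0, 0], 0],
    [[-0.1, 0, 0], 0],
    [[-0.1, 0, 0], 0],
    [[-0.1, 0, 0], 0],
    [[-0.1, 0, 0], 0]
  ]
}}

```text
clock: 6.55
position: [0.4953, -0.1576, 0.0114]
tool_rot: [-3.141, -0.004, -0.247]
force: [6.6, -1.9, 0.8]
grip_width: -0.0002
```

Call:
{"method": "servo_tool", "body": {
  "targets": [
    [[-0.15, 0, 0], 0],
    [[-0.15, 0, 0], 0],
    [[-0.15, 0, 0], 0]
  ]
}}

```text
clock: 6.92
position: [0.4735, -0.1522, 0.0114]
tool_rot: [-3.141, -0.004, -0.247]
force: [7.2, -1.6, 2.0]
grip_width: 0.0002
```

Call:
{"method": "servo_tool", "body": {
  "targets": [
    [[-0.15, 0, 0], 0],
    [[-0.15, 0, 0], 0],
    [[-0.15, 0, 0], 0],
    [[-0.15, 0, 0], 0],
    [[-0.15, 0, 0], 0]
  ]
}}

```text
clock: 7.55
position: [0.4373, -0.1431, 0.0113]
tool_rot: [-3.141, -0.004, -0.247]
force: [8.5, -3.1, 1.8]
grip_width: 0.0001
```

Call:
{"method": "servo_tool", "body": {
  "targets": [
    [[0, 0, 0], 0],
    [[0, 0, 0], 0]
  ]
}}

```text
clock: 7.8
position: [0.4363, -0.1429, 0.0108]
tool_rot: [-3.142, -0.001, -0.247]
force: [3.8, -0.7, 2.6]
grip_width: -0.0003
```

```bash
python3 - <<'E'
from h import *
c,yw=np.array([.6136,-.0224]),.047
d=np.array([np.cos(yw),np.sin(yw)]);b=c-.088*d
p=bot.observe()['position']
plan((p[0],p[1],.1,-.246,2),(b[0],b[1],.1,yw,10))
E
```

```text
[[[0.0,0.0,-0.89],-0.01],[[0.0,0.0,-0.89],-0.0],[[0.12,-0.27,0.0],-0.34],[[0.12,-0.26,0.0],-0.33],[[0.13,-0.27,0.0],-0.34],[[0.14,-0.25,0.0],-0.33],[[0.15,-0.26,0.0],-0.34],[[0.16,-0.25,0.0],-0.34],[[0.16,-0.24,0.0],-0.33],[[0.17,-0.24,0.0],-0.34],[[0.17,-0.24,0.0],-0.33],[[0.19,-0.23,0.0],-0.34]]
end [ 0.5259 -0.0263  0.0998] 0.0471
```

M drags at 7–9 N and keeps 3.9 N when the pull stops, so it looks like the good one. I still have to tow L. First I'll unload the bow and lift.

Call:
{"method": "servo_tool", "body": {
  "targets": [
    [[0.2, 0, 0], 0],
    [[0, 0, -0.8], 0],
    [[0, 0, -0.98], 0],
    [[-0.08, -0.27, 0], -0.34],
    [[0.12, -0.26, 0], -0.33],
    [[0.13, -0.27, 0], -0.34],
    [[0.14, -0.25, 0], -0.33],
    [[0.15, -0.26, 0], -0.34],
    [[0.16, -0.25, 0], -0.34],
    [[0.16, -0.24, 0], -0.33],
    [[0.34, -0.48, 0], -0.67],
    [[0.19, -0.23, 0], -0.34]
  ]
}}

```text
clock: 9.3
position: [0.5267, -0.025, 0.0993]
tool_rot: [-3.141, -0.0, 0.049]
force: [-0.9, -0.7, 0.2]
grip_width: 0.0001
```

```bash
python3 - <<'E'
from h import *
s=bot.observe();print(s['clock'],s['position'],s['tool_rot'],s['force'],s['grip_width'])
cv2.imwrite("pics/w3.png",bot.grab_frame('wrist'));c=bot.get_calibration('wrist')
p=s['position'];print(proj(c,[p[0],p[1],.02]))
E
```

```text
9.3 [ 0.52671088 -0.02504147  0.09925791] [-3.14122448e+00 -3.14591210e-04  4.92112450e-02] [-0.91656222 -0.66500939  0.18831593] 5.079199895343271e-05
[326.68966098 254.16628985]
```

View pics/w3.png

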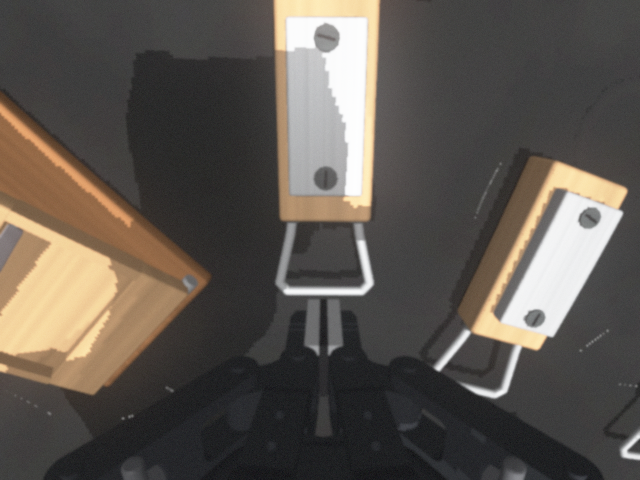

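Call:
{"method": "servo_tool", "body": {
  "targets": [
    [[0, 0, 0.6], 0],
    [[0, 0, 0.6], 0],
    [[0, 0, 0.6], 0],
    [[-0.1, 0, 0], 0],
    [[-0.1, 0, 0], 0],
    [[-0.1, 0, 0], 0],
    [[-0.1, 0, 0], 0],
    [[-0.1, 0, 0], 0],
    [[-0.1, 0, 0], 0]
  ]
}}

```text
clock: 10.48
position: [0.496, -0.0279, 0.0096]
tool_rot: [-3.142, -0.001, 0.046]
force: [3.7, -0.2, 2.5]
grip_width: 0.0002
```

Call:
{"method": "servo_tool", "body": {
  "targets": [
    [[-0.15, 0, 0], 0],
    [[-0.15, 0, 0], 0],
    [[-0.15, 0, 0], 0]
  ]
}}

```text
clock: 10.85
position: [0.4729, -0.029, 0.0093]
tool_rot: [-3.142, -0.0, 0.046]
force: [4.3, 0.1, 3.5]
grip_width: 0.0002
```

Call:
{"method": "servo_tool", "body": {
  "targets": [
    [[-0.15, 0, 0], 0],
    [[-0.15, 0, 0], 0],
    [[-0.15, 0, 0], 0],
    [[-0.15, 0, 0], 0],
    [[-0.15, 0, 0], 0]
  ]
}}

```text
clock: 11.48
position: [0.4354, -0.0307, 0.0093]
tool_rot: [-3.142, -0.0, 0.046]
force: [4.6, 0.1, 3.4]
grip_width: 0.0001
```

Call:
{"method": "servo_tool", "body": {
  "targets": [
    [[0, 0, 0], 0],
    [[0, 0, 0], 0]
  ]
}}

```text
clock: 11.72
position: [0.4353, -0.0307, 0.0091]
tool_rot: [-3.142, 0.001, 0.046]
force: [1.2, 0.6, 0.3]
grip_width: 0.0001
```

Call:
{"method": "servo_tool", "body": {
  "targets": [
    [[0.1, 0, 0], 0],
    [[0, 0, -0.8], 0],
    [[0, 0, -0.98], 0],
    [[0, 0, -0.8], 0],
    [[0, 0, -0.8], 0]
  ]
}}

```text
clock: 12.35
position: [0.4409, -0.0305, 0.1798]
tool_rot: [-3.142, -0.0, 0.046]
force: [-0.2, 0.6, 0.2]
grip_width: 0.0
```

```bash
python3 - <<'E'
from h import *
s=bot.observe();print(s['clock'],s['position'],s['tool_rot'],s['force'],s['grip_width'])
cv2.imwrite("pics/w4.png",bot.grab_frame('wrist'));c=bot.get_calibration('wrist')
cv2.imwrite("pics/t4.png",bot.grab_frame('top'))
import pickle;pickle.dump(c,open('c4.pkl','wb'))
E
```

```text
12.35 [ 0.44094604 -0.03045509  0.1798366 ] [-3.14155755e+00 -3.47010048e-05  4.62163519e-02] [-0.22138234  0.58973301  0.15387789] 3.388816403145833e-05
```

View pics/w4.png

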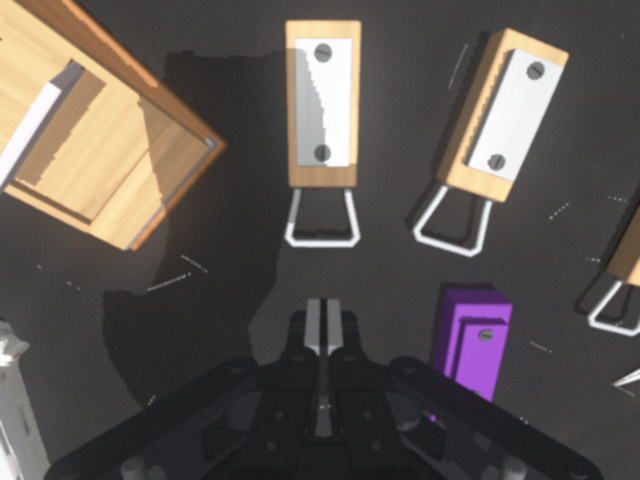

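View pics/t4.png

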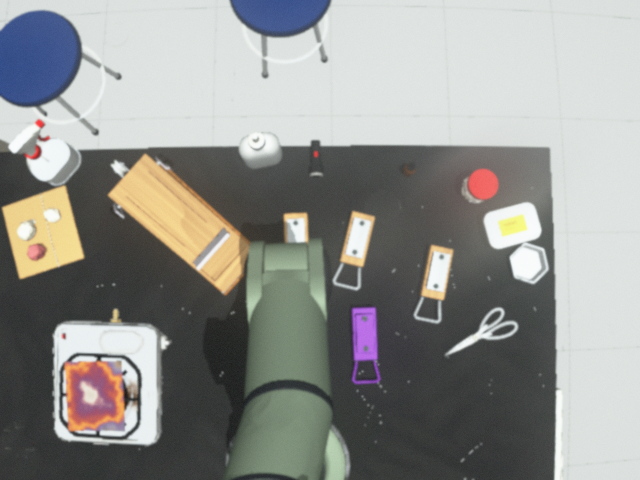

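```bash
python3 - <<'E'
from h import *
im=cv2.imread('pics/t4.png');c=bot.get_calibration('top')
m=cv2.inRange(cv2.cvtColor(im,cv2.COLOR_BGR2HSV),(8,60,110),(28,255,255))
x0,y0,x1,y1=325,205,385,275
roi=np.zeros_like(m);roi[y0:y1,x0:x1]=m[y0:y1,x0:x1]
k=cv2.connectedComponentsWithStats(roi);i=1+np.argmax(k[2][1:,4]);mm=(k[1]==i).astype(np.uint8)
cs=cv2.convexHull(max(cv2.findContours(mm,0,2)[0],key=cv2.contourArea))
P=np.array([onz(c,*p,0.035)[:2] for p in cs[:,0]],np.float32)
r=cv2.minAreaRect(P);print(r)
import pickle
w=pickle.load(open('c4.pkl','rb'));im=cv2.imread('pics/w4.png')
# wrist: top-edge corners at z=.035
for p in [(508,30),(568,52),(504,202),(439,182)]:print(onz(w,*p,.035).round(4))
# plate at .049
for p in [(518,48),(565,62),(513,182),(469,165)]:print(onz(w,*p,.049).round(4))
E
```

```text
((0.5332309007644653, -0.16679008305072784), (0.05852445214986801, 0.12503230571746826), 75.88470458984375)
[ 0.5973 -0.1578  0.035 ]
[ 0.5865 -0.2072  0.035 ]
[ 0.469  -0.1785  0.035 ]
[ 0.4825 -0.1213  0.035 ]
[ 0.5828 -0.1607  0.049 ]
[ 0.5768 -0.1977  0.049 ]
[ 0.4879 -0.1752  0.049 ]
[ 0.4988 -0.138   0.049 ]
```

```bash
python3 - <<'E'
from h import *
plan((.5507,-.1712,.13,-.2463,8),(.5507,-.1712,.065,-.2463,2),(.5507,-.1712,.0055,-.2463,2))
E
```

```text
[[[0.25,0.36,0.13],0.42],[[0.27,0.36,0.13],0.42],[[0.28,0.34,0.13],0.42],[[0.29,0.34,0.13],0.41],[[0.3,0.32,0.13],0.42],[[0.32,0.31,0.13],0.42],[[0.33,0.3,0.13],0.42],[[0.33,0.29,0.13],0.42],[[0.0,0.0,0.65],-0.0],[[0.0,0.0,0.65],-0.0],[[0.0,0.0,0.59],-0.0],[[0.0,0.0,0.6],-0.0]]
end [ 0.5505 -0.1712  0.0053] -0.2464
```

Call:
{"method": "servo_tool", "body": {
  "targets": [
    [[0.25, 0.36, 0.13], 0.42],
    [[0.27, 0.36, 0.13], 0.42],
    [[0.28, 0.34, 0.13], 0.42],
    [[0.29, 0.34, 0.13], 0.41],
    [[0.3, 0.32, 0.13], 0.42],
    [[0.32, 0.31, 0.13], 0.42],
    [[0.33, 0.3, 0.13], 0.42],
    [[0.33, 0.29, 0.13], 0.42]
  ],
  "gripper": 1
}}

```text
clock: 13.45
position: [0.5495, -0.1725, 0.1256]
tool_rot: [3.142, 0.0, -0.249]
force: [0.9, 0.2, 0.9]
grip_width: 0.0855
```

Call:
{"method": "servo_tool", "body": {
  "targets": [
    [[0, 0, 0], 0],
    [[0, 0, 0.4], 0],
    [[0, 0, 0.6], 0],
    [[0, 0, 0.6], 0],
    [[0, 0, 0.6], 0],
    [[0, 0, 0.29], 0]
  ]
}}

```text
clock: 14.2
position: [0.5481, -0.1708, 0.0004]
tool_rot: [-3.141, 0.002, -0.246]
force: [0.2, 0.2, -0.2]
grip_width: 0.0853
```

Call:
{"method": "servo_tool", "body": {
  "targets": [
    [[0, 0, 0], 0],
    [[0, 0, 0], 0],
    [[0, 0, 0], 0],
    [[0, 0, 0], 0],
    [[0, 0, 0], 0],
    [[0, 0, 0], 0]
  ],
  "gripper": -1,
  "newtons": 40
}}

```text
clock: 14.95
position: [0.5492, -0.1712, 0.0029]
tool_rot: [-3.141, -0.001, -0.246]
force: [-1.6, 1.8, 8.0]
grip_width: 0.0534
```

The tips pressed on the bench while closing. I'll regrip about 6 mm higher, so they clear the sloping deck later.

Call:
{"method": "servo_tool", "body": {
  "targets": [
    [[0, 0, 0], 0],
    [[0, 0, 0], 0],
    [[0, 0, -0.15], 0],
    [[0, 0, 0], 0]
  ],
  "gripper": 0.6
}}

```text
clock: 15.45
position: [0.5491, -0.1713, 0.01]
tool_rot: [-3.142, -0.001, -0.246]
force: [-0.1, -0.1, 0.2]
grip_width: 0.0682
```

Call:
{"method": "servo_tool", "body": {
  "targets": [
    [[0, 0, 0], 0],
    [[0, 0, 0], 0],
    [[0, 0, 0], 0],
    [[0, 0, 0], 0],
    [[0, 0, 0], 0]
  ],
  "gripper": -1,
  "newtons": 40
}}

```text
clock: 16.08
position: [0.5488, -0.1711, 0.0096]
tool_rot: [-3.141, -0.0, -0.246]
force: [-1.7, 1.1, 8.3]
grip_width: 0.0535
```

Call:
{"method": "servo_tool", "body": {
  "targets": [
    [[0, 0, -0.3], 0],
    [[0, 0, -0.5], 0],
    [[0, 0, -0.8], 0],
    [[0, 0, -0.8], 0],
    [[0, 0, -0.8], 0],
    [[0, 0, -0.8], 0],
    [[0, 0, -0.5], 0],
    [[0, 0, 0], 0]
  ]
}}

```text
clock: 17.08
position: [0.549, -0.1713, 0.236]
tool_rot: [-3.141, -0.003, -0.246]
force: [-0.1, 0.4, -8.7]
grip_width: 0.0534
```

```bash
python3 - <<'E'
from h import *
s=bot.observe();print(s['clock'],s['position'],s['tool_rot'],s['force'],s['grip_width'])
cv2.imwrite("pics/w5.png",bot.grab_frame('wrist'))
cv2.imwrite("pics/s5.png",bot.grab_frame('scene'))
E
```

```text
17.075 [ 0.54902686 -0.17132867  0.23597014] [-3.14136769e+00 -2.68368094e-03 -2.46243647e-01] [-0.09535542  0.40874307 -8.74798759] 0.0533971009225004
```

View pics/w5.png

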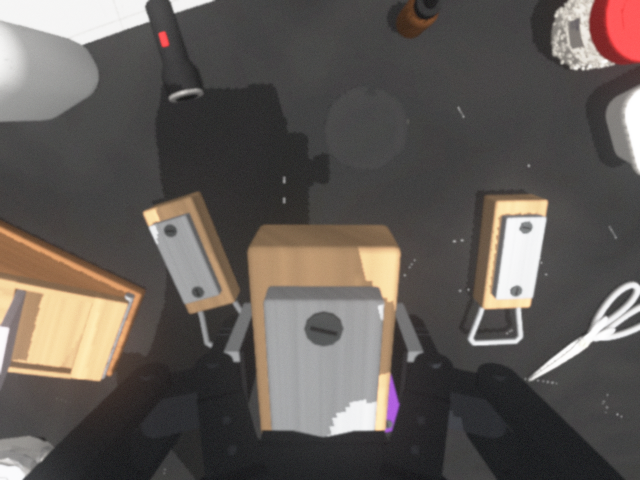

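View pics/s5.png

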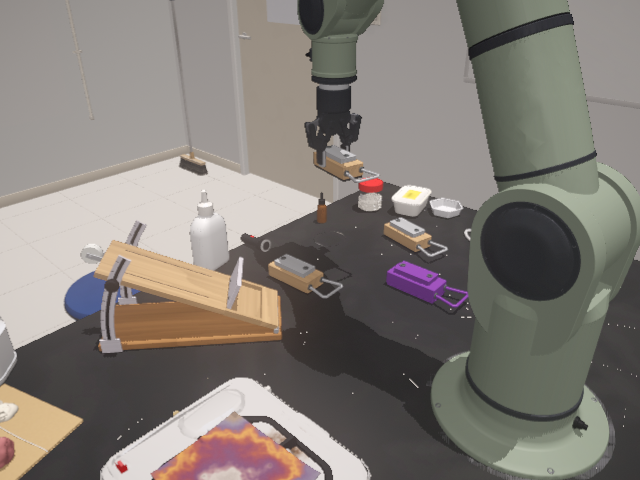

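```bash
python3 - <<'E'
from h import *
plan((.53,.03,.29,.3,8),(.565,.225,.29,.83,8))
c=bot.get_calibration('top');p=onz(c,258,140,.2);print(p)
c2=bot.get_calibration('scene');print(two(c,(258,140),c2,(205,193)))
E
```

```text
[[[-0.17,-0.48,-0.14],-0.78],[[-0.13,-0.48,-0.14],-0.78],[[-0.1,-0.5,-0.14],-0.79],[[-0.06,-0.5,-0.15],-0.78],[[-0.04,-0.5,-0.14],-0.78],[[0.01,-0.51,-0.14],-0.78],[[0.03,-0.5,-0.14],-0.79],[[0.08,-0.5,-0.14],-0.78],[[0.23,-0.44,0.0],-0.76],[[0.25,-0.42,0.0],-0.76],[[0.29,-0.41,0.0],-0.76],[[0.31,-0.38,0.0],-0.76]]
[[[0.33,-0.37,0.0],-0.75],[[0.36,-0.34,0.0],-0.76],[[0.38,-0.32,0.0],-0.76],[[0.4,-0.29,0.0],-0.76]]
end [0.5651 0.2251 0.2899] 0.8299
[0.72591598 0.04607192 0.2       ]
(array([0.73155715, 0.04970816, 0.18401023]), np.float64(0.0052281754287426315))
```

Call:
{"method": "servo_tool", "body": {
  "targets": [
    [[-0.17, -0.48, -0.14], -0.78],
    [[-0.13, -0.48, -0.14], -0.78],
    [[-0.1, -0.5, -0.14], -0.79],
    [[-0.06, -0.5, -0.15], -0.78],
    [[-0.04, -0.5, -0.14], -0.78],
    [[0.01, -0.51, -0.14], -0.78],
    [[0.03, -0.5, -0.14], -0.79],
    [[0.08, -0.5, -0.14], -0.78],
    [[0.23, -0.44, 0], -0.76],
    [[0.25, -0.42, 0], -0.76],
    [[0.29, -0.41, 0], -0.76],
    [[0.31, -0.38, 0], -0.76]
  ]
}}

```text
clock: 18.68
position: [0.5489, 0.1289, 0.2905]
tool_rot: [-3.141, 0.0, 0.57]
force: [-0.3, 0.1, -8.1]
grip_width: 0.0531
```

Call:
{"method": "servo_tool", "body": {
  "targets": [
    [[0.33, -0.37, 0], -0.75],
    [[0.36, -0.34, 0], -0.76],
    [[0.38, -0.32, 0], -0.76],
    [[0.4, -0.29, 0], -0.76],
    [[0, 0, 0], 0],
    [[0, 0, 0], 0]
  ]
}}

```text
clock: 19.42
position: [0.566, 0.2248, 0.2906]
tool_rot: [3.141, 0.001, 0.83]
force: [0.1, -0.1, -7.4]
grip_width: 0.0531
```

```bash
python3 - <<'E'
from h import *
import pickle
s=bot.observe();print(s['clock'],s['position'],s['tool_rot'],s['force'],s['grip_width'])
w=bot.get_calibration('wrist');pickle.dump(w,open('c6.pkl','wb'))
cv2.imwrite("pics/w6.png",bot.grab_frame('wrist'))
cv2.imwrite("pics/s6.png",bot.grab_frame('scene'))
for p in [(.7063,.29,.1715),(.6201,.3709,.1694)]:print(proj(w,p))
E
```

```text
19.425 [0.56597945 0.22478745 0.29062783] [3.14143769e+00 5.10401430e-04 8.30196298e-01] [ 0.07438211 -0.14373477 -7.40687994] 0.05307142151693442
[416.85451892  25.64278653]
[234.70454939  23.64002369]
```

View pics/w6.png

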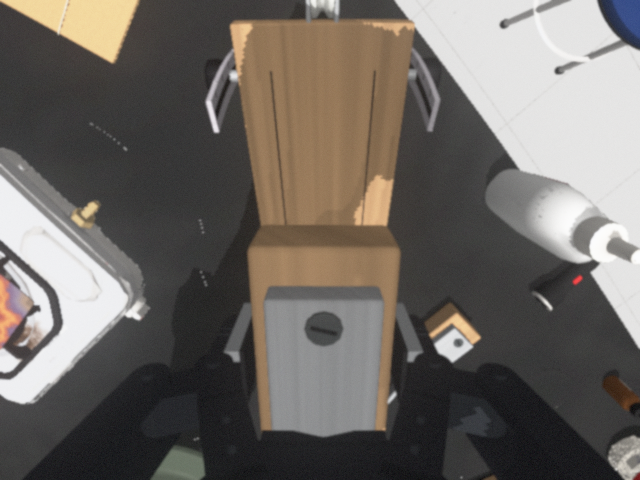

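View pics/s6.png

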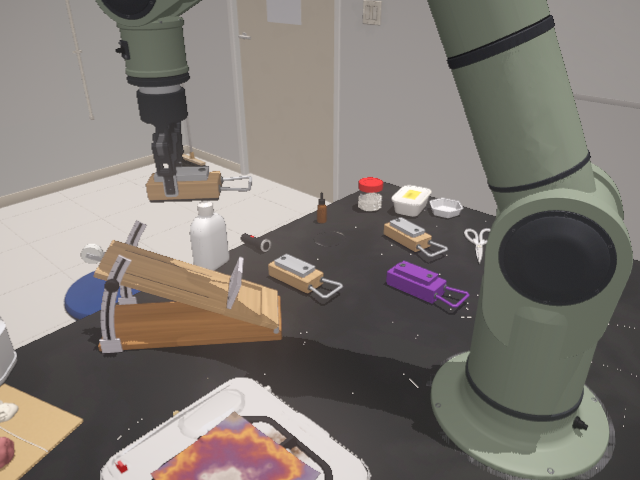

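```bash
python3 - <<'E'
from h import *
import pickle
w=pickle.load(open('c6.pkl','rb'))
mid=np.array([.5926,.2534,.1225]);a=.43;y=.83
n=np.array([-np.sin(a)*np.cos(y),-np.sin(a)*np.sin(y),np.cos(a)])
def onp(u,v):
    o,d=ray(w,u,v);return o+d*(((mid-o)@n)/(d@n))
A=onp(232,22);B=onp(413,24);C=onp(262,225);D=onp(388,225)
print(A,B,C,D)
print('w',np.linalg.norm(A-B),np.linalg.norm(C-D))
m1=(A+B)/2;m2=(C+D)/2;print(m1,m2,'yaw mid',np.arctan2(*(m1-m2)[:2][::-1]),'yaw end',np.arctan2(*(A-B)[:2][::-1])-np.pi/2)
for p,q in [((271,72),(285,222)),((375,72),(362,222))]:
    P,Q=onp(*p),onp(*q);print('groove',P,Q,np.arctan2(*(P-Q)[:2][::-1]))
E
```

```text
[0.61953908 0.37227431 0.17106871] [0.7053113  0.29243191 0.17059513] [0.51290792 0.25522563 0.09845218] [0.6022414  0.17372802 0.09852068]
w 0.11718322559562407 0.12092284867901387
[0.66242519 0.33235311 0.17083192] [0.55757466 0.21447683 0.09848643] yaw mid 0.8438147264155675 yaw end 0.8211878072465488
groove [0.61635944 0.33551902 0.15764544] [0.53175263 0.24265398 0.10003021] 0.8318972144615694
groove [0.67007983 0.28645041 0.15766623] [0.58587332 0.19327605 0.10007021] 0.8359121949641002
```

```bash
python3 - <<'E'
from h import *
plan((.5956,.2585,.21,.835,4),(.5956,.2585,.162,.835,4))
E
```

```text
[[[0.23,-0.01,0.4],-0.02],[[0.22,0.0,0.41],-0.01],[[0.23,-0.01,0.4],-0.02],[[0.22,0.0,0.41],-0.02],[[0.0,0.0,0.24],0.0],[[0.0,0.0,0.24],0.0],[[0.0,0.0,0.24],0.0],[[0.0,0.0,0.24],0.0]]
end [0.5956 0.2582 0.1618] 0.8353
```

Call:
{"method": "servo_tool", "body": {
  "targets": [
    [[0.23, -0.01, 0.4], -0.02],
    [[0.22, 0, 0.41], -0.02],
    [[0.23, -0.01, 0.4], -0.02],
    [[0.22, 0, 0.41], 0],
    [[0, 0, 0.2], 0],
    [[0, 0, 0.2], 0],
    [[0, 0, 0], 0],
    [[0, 0, 0], 0]
  ],
  "newtons": 20
}}

```text
clock: 20.52
position: [0.5957, 0.2587, 0.1905]
tool_rot: [3.141, -0.001, 0.835]
force: [-0.0, -0.1, -7.6]
grip_width: 0.0528
```

```bash
python3 - <<'E'
from h import *
s=bot.observe();print(s['clock'],s['position'],s['tool_rot'],s['force'],s['moment'],s['grip_width'])
im=bot.grab_frame('scene');cv2.imwrite("pics/s7.png",cv2.resize(im[130:370,60:330],None,fx=2.4,fy=2.4))
E
```

```text
20.525 [0.59565192 0.25874949 0.19050909] [ 3.14121458e+00 -8.90650814e-04  8.34859804e-01] [-0.02781431 -0.1495732  -7.6443883 ] [ 0.08513359 -0.07057057 -0.00294717] 0.05282877574204305
```

View pics/s7.png

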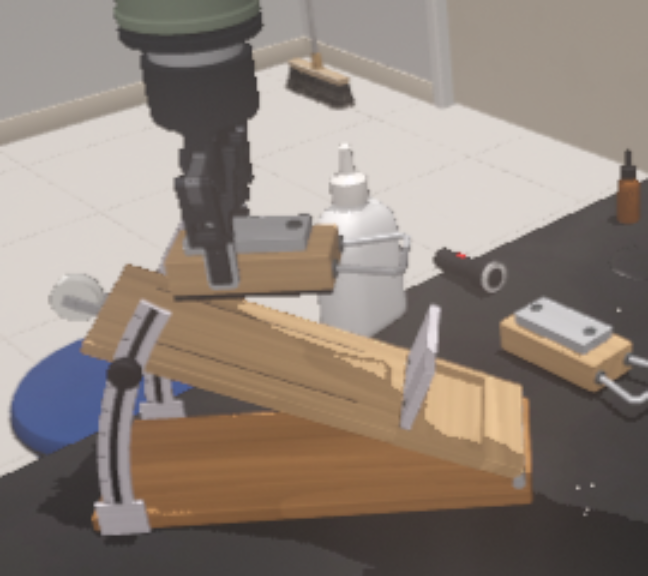

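The sledge is still level in the grip above the deck. I'll lower it in small steps and let the tail contact tilt it.

Call:
{"method": "servo_tool", "body": {
  "targets": [
    [[0, 0, 0.2], 0],
    [[0, 0, 0.2], 0],
    [[0, 0, 0.15], 0],
    [[0, 0, 0.05], 0],
    [[0, 0, 0.05], 0]
  ]
}}

```text
clock: 21.2
position: [0.5955, 0.2589, 0.1572]
tool_rot: [3.142, -0.0, 0.835]
force: [-0.2, 0.5, -7.4]
grip_width: 0.0533
```

Call:
{"method": "servo_tool", "body": {
  "targets": [
    [[0, 0, 0.05], 0],
    [[0, 0, 0.05], 0],
    [[0, 0, 0], 0]
  ]
}}

```text
clock: 21.58
position: [0.595, 0.258, 0.1529]
tool_rot: [3.141, 0.001, 0.835]
force: [-8.5, -6.8, 5.3]
grip_width: 0.0534
```

Call:
{"method": "servo_tool", "body": {
  "targets": [
    [[0, 0, 0.05], 0],
    [[0, 0, 0.05], 0],
    [[0, 0, 0], 0]
  ]
}}

```text
clock: 21.95
position: [0.5944, 0.2573, 0.1478]
tool_rot: [-3.142, 0.003, 0.834]
force: [-12.7, -11.3, 8.4]
grip_width: 0.0528
```

Call:
{"method": "servo_tool", "body": {
  "targets": [
    [[0, 0, 0.05], 0],
    [[0, 0, 0.05], 0],
    [[0, 0, 0], 0]
  ]
}}

```text
clock: 22.32
position: [0.5942, 0.257, 0.1425]
tool_rot: [-3.141, 0.004, 0.834]
force: [-13.4, -12.2, 5.4]
grip_width: 0.0534
```

```bash
python3 - <<'E'
from h import *
s=bot.observe();print(s['clock'],s['position'],s['tool_rot'],s['force'],s['moment'],s['grip_width'])
im=bot.grab_frame('scene');cv2.imwrite("pics/s8.png",cv2.resize(im[130:370,60:330],None,fx=2.4,fy=2.4))
E
```

```text
22.325 [0.59416777 0.25702576 0.14247263] [-3.14139341  0.00399026  0.8342559 ] [-13.4111491  -12.17568156   5.37186888] [-2.02079802  2.6051684  -0.00401118] 0.05340535825058671
```

View pics/s8.png

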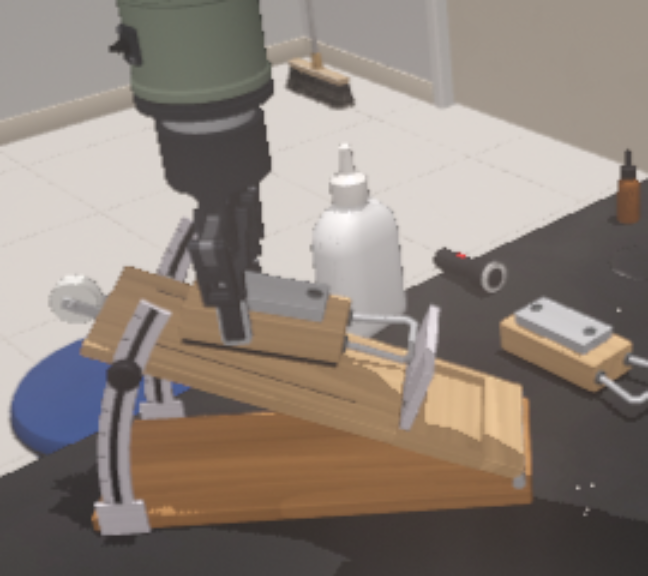

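The sledge is tilting as intended, and the bow end at (412,340) is just uphill of the gate. I'll carry on with a slight uphill bias.

Call:
{"method": "servo_tool", "body": {
  "targets": [
    [[0.04, 0, 0.04], 0],
    [[0.04, 0, 0.04], 0],
    [[0, 0, 0], 0]
  ]
}}

```text
clock: 22.75
position: [0.5959, 0.2589, 0.1378]
tool_rot: [-3.141, 0.007, 0.834]
force: [-17.2, -14.9, 4.4]
grip_width: 0.0532
```

Call:
{"method": "servo_tool", "body": {
  "targets": [
    [[0.02, 0, 0.03], 0],
    [[0, 0, 0], 0]
  ]
}}

```text
clock: 23.0
position: [0.5966, 0.2595, 0.1364]
tool_rot: [-3.141, 0.007, 0.834]
force: [-19.6, -16.7, 6.0]
grip_width: 0.0532
```

```bash
python3 - <<'E'
from h import *
s=bot.observe();print(s['clock'],s['position'],s['tool_rot'],s['force'],s['moment'],s['grip_width'])
im=bot.grab_frame('scene');cv2.imwrite("pics/s9.png",cv2.resize(im[200:350,80:290],None,fx=3.7,fy=3.7,interpolation=2))
E
```

```text
23.0 [0.59659192 0.25954892 0.13639301] [-3.14103232  0.00729304  0.83393562] [-19.62941164 -16.67185248   5.98194101] [-3.18863037  3.7631861   0.10736316] 0.05321997724233022
```

View pics/s9.png

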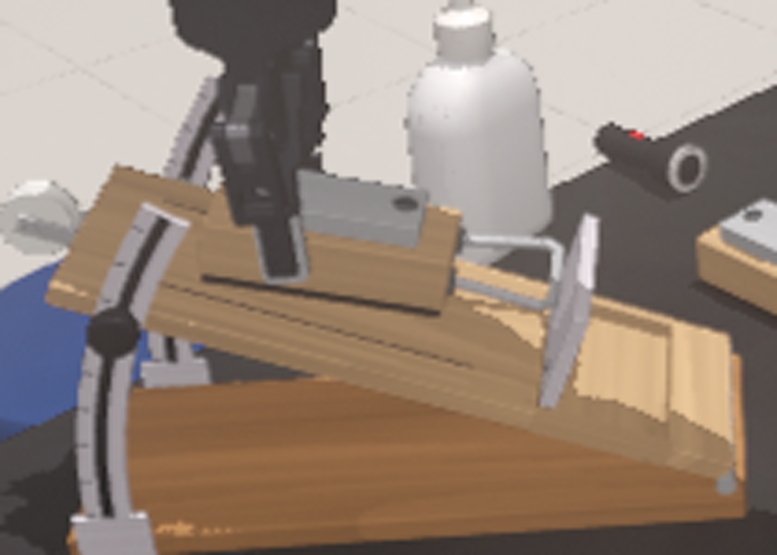

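Call:
{"method": "servo_tool", "body": {
  "targets": [
    [[-0.04, 0, 0.02], 0],
    [[-0.04, 0, 0.02], 0],
    [[0, 0, 0.02], 0],
    [[0, 0, 0], 0]
  ]
}}

```text
clock: 23.55
position: [0.596, 0.259, 0.1344]
tool_rot: [3.141, 0.0, 0.835]
force: [-6.7, -5.2, 5.1]
grip_width: 0.0532
```

```bash
python3 - <<'E'
from h import *
s=bot.observe();print(s['clock'],s['position'],s['tool_rot'],s['force'],s['moment'],s['grip_width'])
im=bot.grab_frame('scene');cv2.imwrite("pics/s10.png",cv2.resize(im[200:350,80:290],None,fx=3.7,fy=3.7,interpolation=2))
im=bot.grab_frame('top');cv2.imwrite("pics/t10.png",cv2.resize(im[140:310,95:275],None,fx=3.5,fy=3.5,interpolation=2))
E
```

```text
23.55 [0.59600358 0.25903128 0.1344028 ] [3.14122007e+00 4.91737572e-04 8.34739485e-01] [-6.72662417 -5.20810925  5.06961453] [-0.775815    1.00465768 -0.04811052] 0.053167291365224204
```

View pics/s10.png

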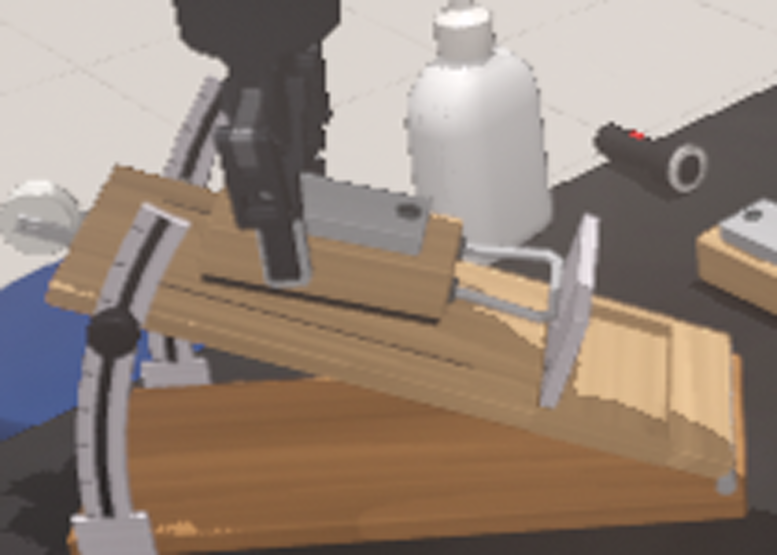

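View pics/t10.png

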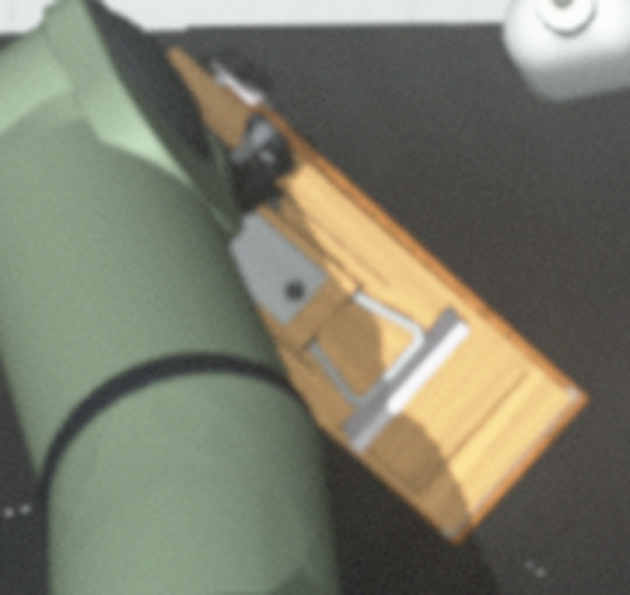

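Call:
{"method": "servo_tool", "body": {
  "targets": [
    [[0.02, 0, 0.03], 0],
    [[0, 0, 0.03], 0],
    [[-0.04, 0, 0.03], 0],
    [[0, 0, 0], 0]
  ]
}}

```text
clock: 24.15
position: [0.5955, 0.2585, 0.13]
tool_rot: [3.141, -0.0, 0.835]
force: [-5.7, -4.5, 4.6]
grip_width: 0.0534
```

```bash
python3 - <<'E'
from h import *
s=bot.observe();print(s['clock'],s['position'],s['tool_rot'],s['force'],s['moment'],s['grip_width'])
im=bot.grab_frame('scene');cv2.imwrite("pics/s11.png",cv2.resize(im[200:350,80:290],None,fx=3.7,fy=3.7,interpolation=2))
E
```

```text
24.15 [0.59551818 0.25846683 0.13000475] [ 3.14119628e+00 -1.61688016e-04  8.34602495e-01] [-5.74394452 -4.51359544  4.59493773] [-0.47961889  0.87037747 -0.08564845] 0.05335986915799867
```

View pics/s11.png

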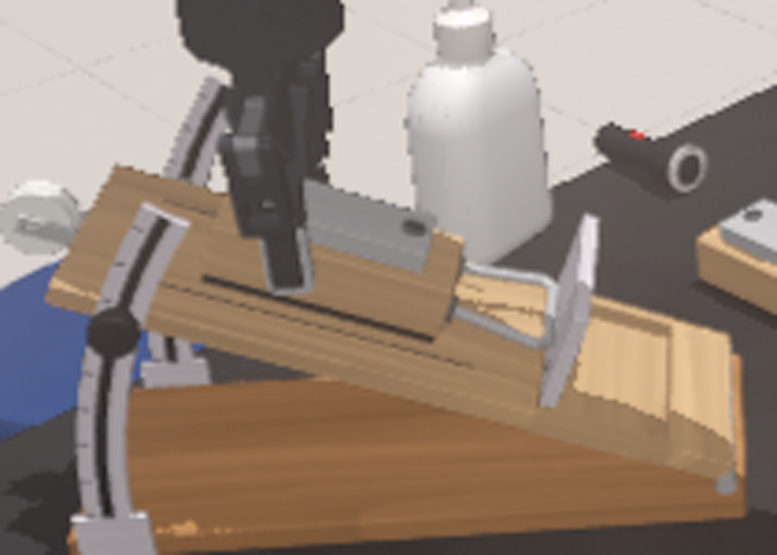

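```bash
cat >> h.py <<'E'
MID=np.array([.5922,.2548,.123]);AL=.43;YW=.835
U=np.array([np.cos(AL)*np.cos(YW),np.cos(AL)*np.sin(YW),np.sin(AL)])
N=np.array([-np.sin(AL)*np.cos(YW),-np.sin(AL)*np.sin(YW),np.cos(AL)])
V=np.array([-np.sin(YW),np.cos(YW),0])
def deck(cal,u,v,h=0):
    o,d=ray(cal,u,v);P=o+d*(((MID+h*N-o)@N)/(d@N));return np.array([(P-MID)@U,(P-MID)@V])
E
python3 - <<'E'
from h import *
c=bot.get_calibration('scene');S=lambda u,v:(u/3.7+80-.37,v/3.7+200-.37)
for nm,p,h in [('tail sole',(202,280),0),('front sole',(432,341),0),('gate near base',(543,403),0),('bow near',(548,345),.02),('bow far',(555,280),.02),('front wood top near',(465,240),.035),('gate top far',(590,215),.054),('gate top near',(588,300),.054)]:
    print(nm,deck(c,*S(*p),h))
c=bot.get_calibration('top');T=lambda u,v:(u/3.5+95-.36,v/3.5+140-.36)
for nm,p,h in [('bow near',(360,405),.025),('bow far',(425,340),.025),('gate base near',(345,440),.0),('gate top near',(362,448),.054),('gatetop far',(465,325),.054)]:
    print(nm,deck(c,*T(*p),h))
E
```

```text
tail sole [0.05155581 0.03105237]
front sole [-0.06300876  0.02371342]
gate near base [-0.1235028   0.04759108]
bow near [-0.11761352  0.02643061]
bow far [-0.11737601 -0.03552122]
front wood top near [-0.0638353  -0.02170661]
gate top far [-0.12381744 -0.05439014]
gate top near [-0.12671471  0.02864491]
bow near [-0.11482672  0.02882214]
bow far [-0.11797514 -0.02885507]
gate base near [-0.12930649  0.05484956]
gate top near [-0.12658182  0.04539142]
gatetop far [-0.1229657 -0.0537088]
```

Call:
{"method": "servo_tool", "body": {
  "targets": [
    [[0.05, 0, -0.02], 0],
    [[0.05, 0, -0.02], 0],
    [[0.02, 0, 0], 0],
    [[0, 0, 0], 0]
  ]
}}

```text
clock: 24.7
position: [0.5975, 0.26, 0.1308]
tool_rot: [-3.141, 0.007, 0.834]
force: [-18.8, -18.3, 7.6]
grip_width: 0.0534
```

```bash
python3 - <<'E'
from h import *
s=bot.observe();print(s['clock'],s['position'],s['tool_rot'],s['force'],s['moment'],s['grip_width'])
im=bot.grab_frame('scene');cv2.imwrite("pics/s12.png",cv2.resize(im[200:350,80:290],None,fx=3.7,fy=3.7,interpolation=2))
E
```

```text
24.7 [0.59745041 0.26004511 0.13084465] [-3.14133169  0.00733121  0.83372381] [-18.80265629 -18.27769953   7.57908579] [-3.39114107  3.54603654  0.04809007] 0.05336104612742545
```

View pics/s12.png

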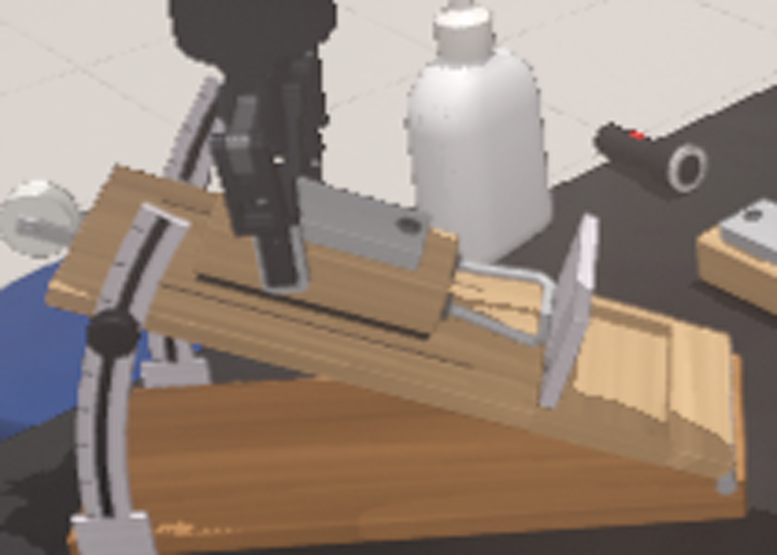

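It has moved about 3 mm uphill and lies flat. I'll release it and rise.

Call:
{"method": "servo_tool", "body": {
  "targets": [
    [[-0.04, 0, 0], 0],
    [[0, 0, 0], 0],
    [[0, 0, 0], 0],
    [[0, 0, 0], 0]
  ],
  "gripper": 0.7
}}

```text
clock: 25.25
position: [0.5982, 0.262, 0.1314]
tool_rot: [3.142, -0.0, 0.835]
force: [0.1, 0.6, 0.3]
grip_width: 0.0723
```

Call:
{"method": "servo_tool", "body": {
  "targets": [
    [[0, 0, -0.3], 0],
    [[0, 0, -0.5], 0],
    [[0, 0, -0.8], 0],
    [[0, 0, -0.8], 0],
    [[0, 0, -0.4], 0],
    [[0, 0, 0], 0]
  ]
}}

```text
clock: 26.0
position: [0.5987, 0.2621, 0.2739]
tool_rot: [3.14, -0.003, 0.835]
force: [-0.4, -0.5, -1.1]
grip_width: 0.0724
```

```bash
python3 - <<'E'
from h import *
import pickle
s=bot.observe();print(s['clock'],s['position'],s['tool_rot'],s['force'],s['moment'],s['grip_width'])
im=bot.grab_frame('scene');cv2.imwrite("pics/s13.png",cv2.resize(im[200:350,80:290],None,fx=3.7,fy=3.7,interpolation=2))
w=bot.get_calibration('wrist');pickle.dump(w,open('c13.pkl','wb'))
cv2.imwrite("pics/w13.png",bot.grab_frame('wrist'))
E
```

```text
26.0 [0.59871708 0.26209996 0.27388433] [ 3.14033871 -0.00333745  0.83503866] [-0.38218839 -0.53094107 -1.13141244] [0.02215602 0.06685954 0.02910758] 0.07241493395172263
```

View pics/s13.png

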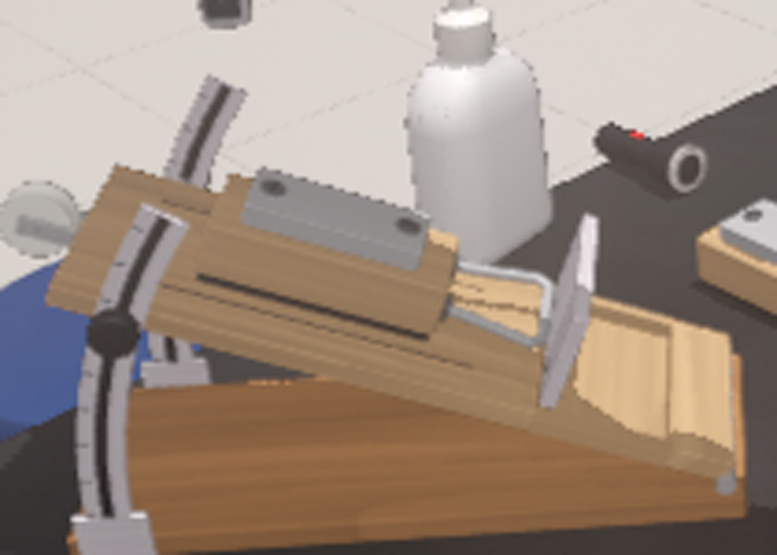

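View pics/w13.png

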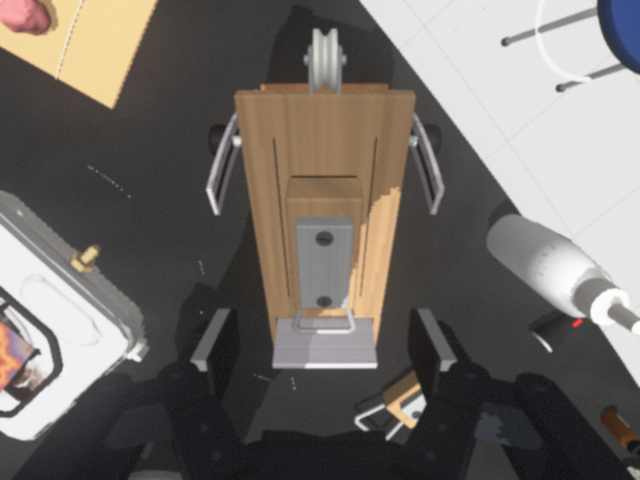

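```bash
python3 - <<'E'
from h import *
import pickle
w=pickle.load(open('c13.pkl','rb'))
for nm,p,h in [('bow outer',(323,333),.02),('bow inner',(323,327),.02),('gate base',(323,319),0),('gate top uphill edge',(325,361),.054),('gatetop left',(273,363),.054),('gatetop right',(377,363),.054),('tail plate',(325,217),.049),('plate front',(324,309),.049),('wood tail top L',(287,196),.035),('R',(363,196),.035)]:
    print(nm,deck(w,*p,h).round(4))
print('gate top pt',MID-.126*U+.054*N)
E
```

```text
bow outer [-0.1187  0.0013]
bow inner [-0.1076  0.0013]
gate base [-0.1227  0.0013]
gate top uphill edge [-0.1142 -0.0007]
gatetop left [-0.1186  0.0497]
gatetop right [-0.1184 -0.0511]
tail plate [0.0604 0.    ]
plate front [-0.037   0.0004]
wood tail top L [0.0665 0.0247]
R [ 0.0665 -0.0247]
gate top pt [0.50022134 0.1532122  0.11955843]
```

```bash
python3 - <<'E'
from h import *
H=np.array([np.cos(YW),np.sin(YW)])
w=lambda d,z,n:(*(MID[:2]+d*H),z,YW,n)
plan(w(-.117,.25,4),w(-.117,.15,4),w(-.117,.110,3))
plan(w(-.1257,.1087,3),w(-.137,.0997,2),w(-.145,.0879,3),w(-.1495,.0742,3),w(-.154,.062,3),w(-.154,.055,3),start=w(-.117,.11,0))
E
```

```text
[[[-0.63,0.0,0.11],0.0],[[-0.63,0.0,0.1],0.0],[[-0.63,0.01,0.11],0.0],[[-0.63,0.0,0.11],0.0],[[0.0,0.0,0.5],0.0],[[0.0,0.0,0.5],0.0],[[0.0,0.0,0.5],0.0],[[0.0,0.0,0.5],0.0],[[0.0,0.0,0.27],0.0],[[0.0,0.0,0.26],0.0],[[0.0,0.0,0.27],0.0]]
end [0.5137 0.1679 0.1099] 0.8352
[[[-0.06,0.0,0.01],-0.0],[[-0.06,0.0,0.01],-0.0],[[-0.05,0.0,0.01],-0.0],[[-0.11,0.0,0.09],-0.0],[[-0.12,0.0,0.09],-0.0],[[-0.05,0.0,0.08],-0.0],[[-0.06,0.0,0.07],-0.0],[[-0.05,0.0,0.08],-0.0],[[-0.03,0.0,0.09],-0.0],[[-0.03,0.0,0.09],-0.0],[[-0.03,0.0,0.1],-0.0],[[-0.03,0.0,0.08],-0.0]]
[[[-0.03,0.0,0.08],-0.0],[[-0.03,0.0,0.08],-0.0],[[0.0,0.0,0.05],-0.0],[[0.0,0.0,0.04],-0.0],[[0.0,0.0,0.05],-0.0]]
end [0.4888 0.1406 0.055 ] 0.835
```

Call:
{"method": "servo_tool", "body": {
  "targets": [
    [[-0.63, 0, 0.11], 0],
    [[-0.63, 0, 0.1], 0],
    [[-0.63, 0.01, 0.11], 0],
    [[-0.63, 0, 0.11], 0],
    [[0, 0, 0.5], 0],
    [[0, 0, 0.5], 0],
    [[0, 0, 0.5], 0],
    [[0, 0, 0.5], 0],
    [[0, 0, 0.3], 0],
    [[0, 0, 0], 0],
    [[0, 0, 0], 0]
  ],
  "gripper": -1
}}

```text
clock: 27.48
position: [0.5142, 0.1682, 0.1354]
tool_rot: [3.141, -0.001, 0.835]
force: [0.5, 0.5, 0.6]
grip_width: 0.0005
```

```bash
python3 - <<'E'
from h import *
s=bot.observe();print(s['clock'],s['position'],s['tool_rot'],s['force'],s['moment'],s['grip_width'])
im=bot.grab_frame('scene');cv2.imwrite("pics/s14.png",cv2.resize(im[200:350,80:290],None,fx=3.7,fy=3.7,interpolation=2))
cv2.imwrite("pics/w14.png",bot.grab_frame('wrist'))
E
```

```text
27.475 [0.51420657 0.16815041 0.13543159] [ 3.14132336e+00 -6.47821185e-04  8.35068900e-01] [0.48292504 0.46429411 0.57759101] [-0.02888589  0.01876268 -0.06016387] 0.0004990403162543348
```

View pics/s14.png

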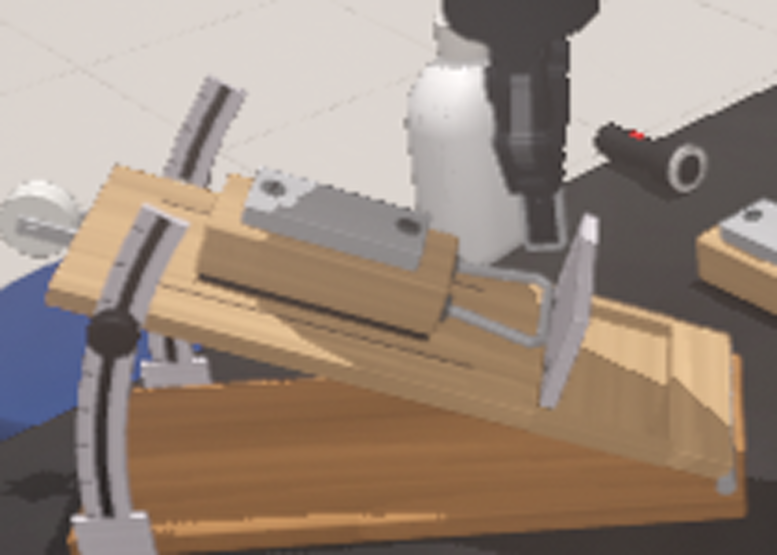

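View pics/w14.png

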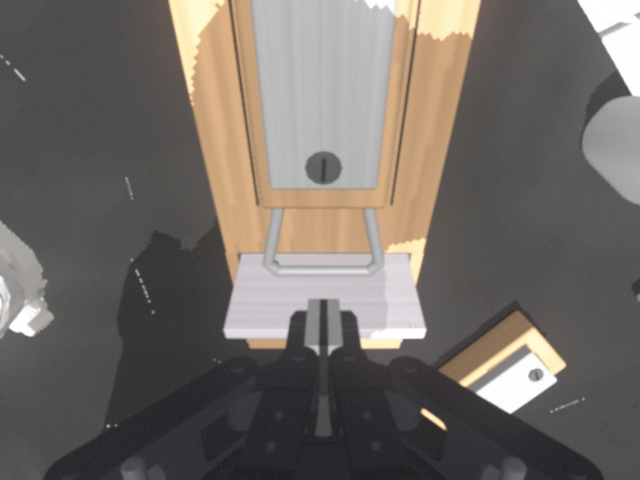

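The closed tip is just uphill of the gate's top edge and above the bow. The sledge lies straight between the lines. I'll go down and start folding the gate.

Call:
{"method": "servo_tool", "body": {
  "targets": [
    [[0, 0, 0.25], 0],
    [[0, 0, 0.2], 0],
    [[0, 0, 0], 0]
  ]
}}

```text
clock: 27.95
position: [0.5133, 0.1679, 0.1113]
tool_rot: [-3.141, 0.002, 0.835]
force: [0.0, -0.2, 0.4]
grip_width: 0.0001
```

Call:
{"method": "servo_tool", "body": {
  "targets": [
    [[-0.08, 0, 0.02], 0],
    [[-0.08, 0, 0.03], 0],
    [[-0.08, 0, 0.05], 0],
    [[-0.1, 0, 0.08], 0],
    [[-0.1, 0, 0.09], 0]
  ]
}}

```text
clock: 28.58
position: [0.4989, 0.1514, 0.0985]
tool_rot: [3.142, -0.0, 0.835]
force: [0.4, 0.4, 0.2]
grip_width: -0.0
```

```bash
python3 - <<'E'
from h import *
s=bot.observe();print(s['clock'],s['position'],s['tool_rot'],s['force'])
im=bot.grab_frame('scene');cv2.imwrite("pics/s15.png",cv2.resize(im[200:350,80:290],None,fx=3.7,fy=3.7,interpolation=2))
E
```

```text
28.575 [0.49891204 0.15138002 0.09854733] [ 3.14154175e+00 -4.53251938e-05  8.35009852e-01] [0.42540898 0.39550888 0.22386111]
```

View pics/s15.png

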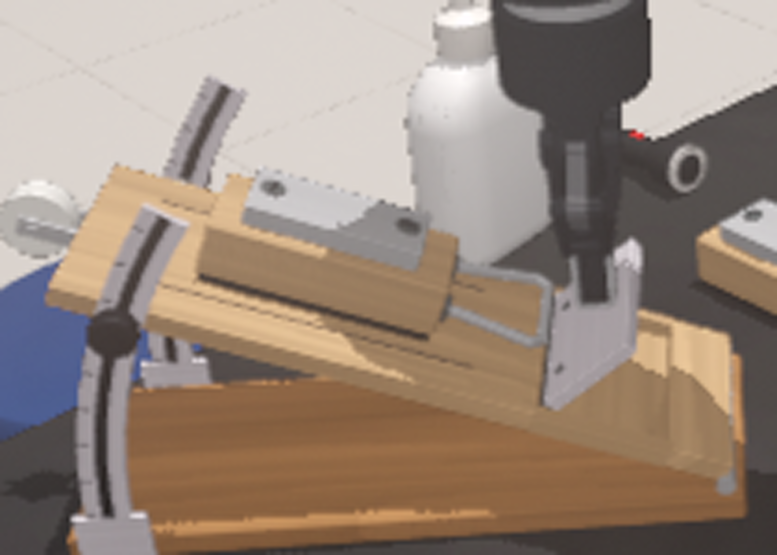

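The gate is folding and the sledge hasn't moved. I'll continue along the arc.

Call:
{"method": "servo_tool", "body": {
  "targets": [
    [[-0.06, 0, 0.07], 0],
    [[-0.06, 0, 0.08], 0],
    [[-0.05, 0, 0.09], 0],
    [[-0.04, 0, 0.09], 0],
    [[-0.03, 0, 0.09], 0],
    [[-0.03, 0, 0.09], 0]
  ]
}}

```text
clock: 29.38
position: [0.49, 0.1416, 0.073]
tool_rot: [-3.142, 0.0, 0.835]
force: [0.5, 0.6, 0.4]
grip_width: 0.0002
```

Call:
{"method": "servo_tool", "body": {
  "targets": [
    [[-0.03, 0, 0.08], 0],
    [[-0.03, 0, 0.08], 0],
    [[0, 0, 0.06], 0],
    [[0, 0, 0], 0]
  ]
}}

```text
clock: 29.88
position: [0.4879, 0.1394, 0.0621]
tool_rot: [-3.141, 0.0, 0.835]
force: [0.4, 0.7, -0.3]
grip_width: 0.0001
```

```bash
python3 - <<'E'
from h import *
s=bot.observe();print(s['clock'],s['position'],s['tool_rot'],s['force'])
im=bot.grab_frame('scene');cv2.imwrite("pics/s16.png",cv2.resize(im[200:350,80:290],None,fx=3.7,fy=3.7,interpolation=2))
E
```

```text
29.875 [0.48791249 0.13944456 0.06207801] [-3.14136132e+00  3.96474956e-04  8.35171631e-01] [ 0.43882943  0.72160408 -0.31507557]
```

View pics/s16.png

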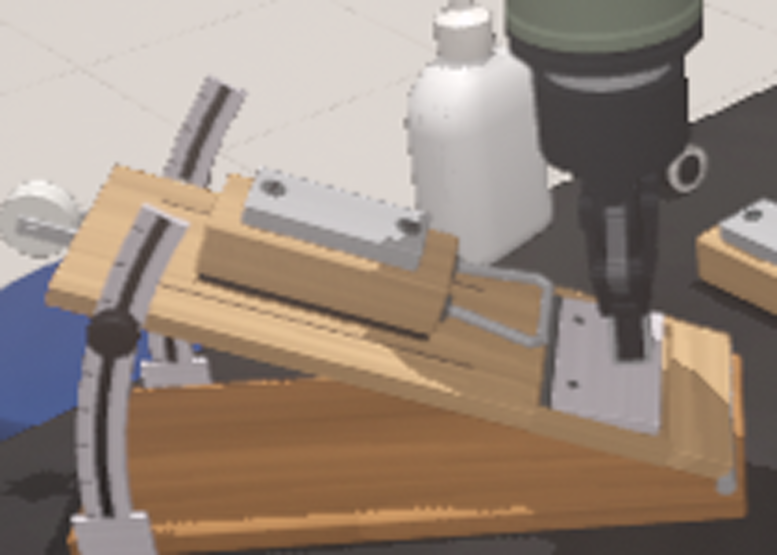

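Call:
{"method": "servo_tool", "body": {
  "targets": [
    [[-0.02, 0, 0.06], 0],
    [[0, 0, 0.05], 0],
    [[0, 0, 0], 0]
  ]
}}

```text
clock: 30.3
position: [0.4874, 0.1387, 0.0567]
tool_rot: [3.142, 0.0, 0.835]
force: [-0.6, -0.6, 3.9]
grip_width: 0.0
```

Call:
{"method": "servo_tool", "body": {
  "targets": [
    [[0, 0, 0.03], 0],
    [[0, 0, 0.02], 0],
    [[0, 0, 0], 0]
  ]
}}

```text
clock: 30.68
position: [0.4878, 0.1388, 0.0556]
tool_rot: [3.141, -0.001, 0.835]
force: [-8.2, -2.8, 36.9]
grip_width: -0.0
```

There is a firm stop at 37 N, so the gate has bottomed out. I'll lift off, back away and look.

Call:
{"method": "servo_tool", "body": {
  "targets": [
    [[0, 0, -0.1], 0],
    [[0, 0, -0.5], 0],
    [[0, 0, -0.9], 0],
    [[0, 0, -0.9], 0],
    [[0, 0, -0.9], 0],
    [[0, 0, -0.9], 0],
    [[-0.5, 0, -0.3], 0],
    [[0, 0, 0], 0]
  ]
}}

```text
clock: 31.68
position: [0.4704, 0.1193, 0.2804]
tool_rot: [3.14, -0.001, 0.834]
force: [0.5, 0.3, 0.3]
grip_width: 0.0004
```

```bash
python3 - <<'E'
from h import *
s=bot.observe();print(s['clock'],s['position'],s['tool_rot'],s['force'])
full=bot.grab_frame('scene');cv2.imwrite("pics/s17f.png",full);cv2.imwrite("pics/s17.png",cv2.resize(full[200:350,80:290],None,fx=3.7,fy=3.7,interpolation=2))
cv2.imwrite("pics/w17.png",bot.grab_frame('wrist'));cv2.imwrite("pics/t17.png",bot.grab_frame('top'))
E
```

```text
31.675 [0.47043093 0.11926977 0.28040791] [ 3.14026887e+00 -1.26750219e-03  8.33814773e-01] [0.51530869 0.2891284  0.33980852]
```

View pics/s17.png

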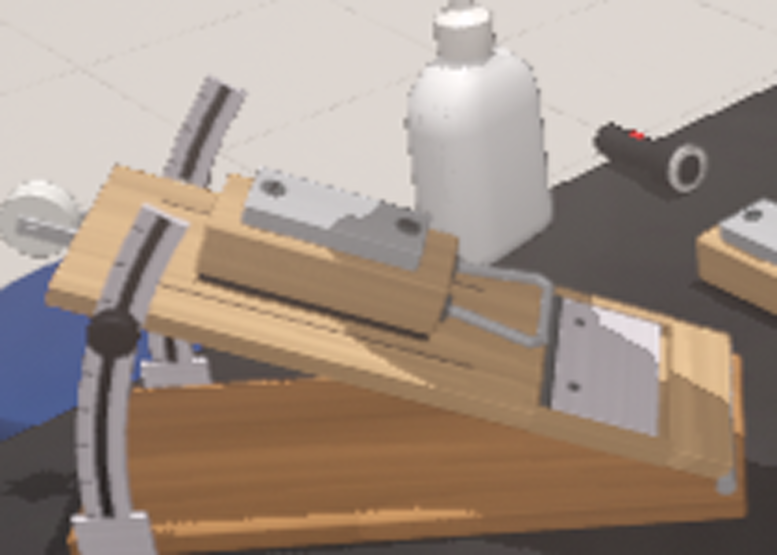

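View pics/w17.png

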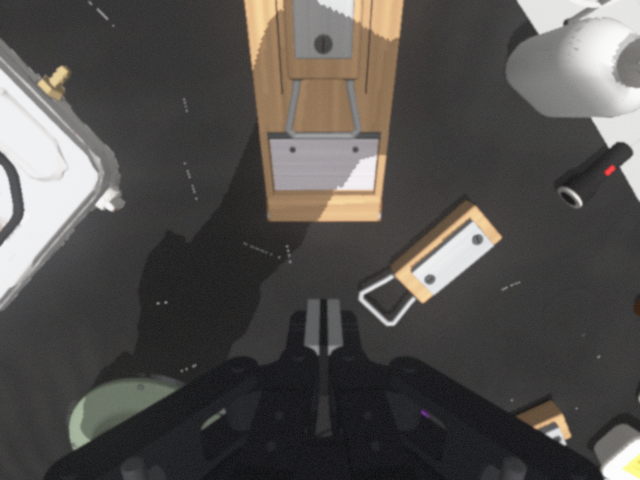

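View pics/t17.png

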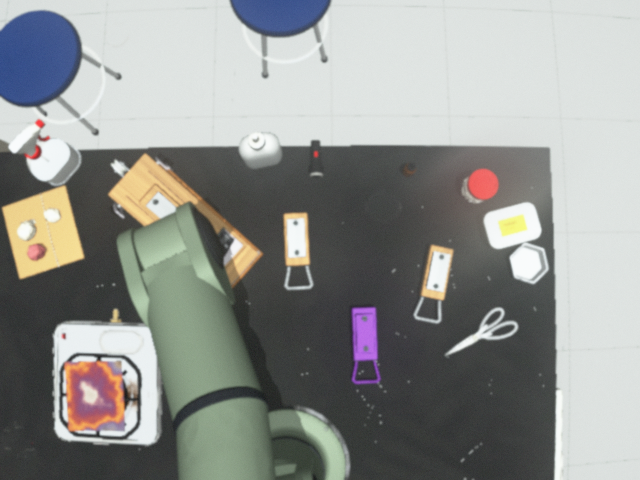

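Gate flush and sledge steady, with its outline at the same pixels before and after the fold. The other two sledges, torch, bottle and jar are where they should be. Handing in.

```bash
python3 - <<'E'
from workcell import bot
print(bot.job_done())
E
```

```text
the job is handed in; nothing more can be done
None
```

I towed all three sledges about 7 cm, put the one with the good sole flat on the slope, then folded the gate down flush, and handed the job in at about 32 s.

| Sledge (top view) | Force while towing | Force left at the halt |
|---|---|---|
| Middle | 7–9 N | about 4 N |
| Left | about 4.5 N | about 1.3 N |
| Right | about 4–5 N | about 1.3 N, not a backward pull on the tool |

- **Choice:** The middle sledge is clearly the grippy one. The slippery two read above the stated 1–2.2 N while moving, possibly from reading drift and motion effects. The force left at the halt separates them clearly.
- **Sledge on the slope:** It lies flat, straight between the inked lines, with its bow downhill. The views put it within about 5–6 mm of the marked middle along the slope, but they disagreed on the exact offset. Its outline was at the same pixels before and after the gate was folded.
- **Gate:** The closed fingertips pushed it down until it stopped firmly, at 37 N on the fingertips. The stop was at deck height to within about 1 mm, and the pictures show the gate filling its recess.
- **Everything else:** The other two sledges stand on the bench. The torch, dropper bottle, wax jar and purple look-alike are where they were. The arm ended clear, about 0.28 m up.

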